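# Unlatch the caddy lid to its next hole and stand the tea box in the well

## Task

First open the wooden caddy: pull its red spring knob up, swing the lid a quarter turn to the next hole on either side, and let the pin snap in and lock there. Then take the tea box that lies to the left of the caddy (not the one far off by the right-hand wall), stand it on one of its small ends, on the bare worktop, and let go of it; finally take it again from above and set it, still on end, down on the floor of the opened well. Leave the lid locked open and do not push the mug, the spice jar or the salt shaker about.

Things in the scene. Friction and masses are not known exactly. Their poses are not given: they have to be found in the camera images.
- caddy: Light wooden caddy fixed on the worktop; foot board 225 x 100 mm (x from -45 to 180 mm). Origin: on the worktop under the centre of the well; x points from the well to the pivot post, z up. Well 79 mm (x) by 72 mm (y) inside, walls 4 mm, rim 73 mm above the worktop. Post: radius 14 mm, at x = 85 mm.
- well_floor (a point): Centre of the well's inner floor, 8 mm above the worktop; axes as the caddy's.
- pivot (a point): On the vertical axis of the lid arm, 76 mm above the worktop; axes as the caddy's. Round the post lies a fixed aluminium index plate (top 72 mm above the worktop, reaching 90 mm from this axis) with three 14 mm holes 70 mm from the axis, in directions +x (lid closed), +y and -y (lid open): a quarter turn apart.
- lid_arm (a joint): Angle of the lid arm about the pivot (rad), growing counter-clockwise seen from above: 0 = closed, pin in the +x hole; +1.57 = pin in the +y hole, lid out on the -y side; -1.57 = pin in the -y hole, lid on the +y side. Stops at +-1.72. Turns lightly (0.05 N m) and stays where left. In a hole the pin has 0.03 rad of play either way.
- plunger (a joint): How far the spring pin is pulled up (m): 0 = fully home in a hole, 0.010 = its tip just clears the plate (or rests on it between holes), 0.020 = upper stop. Pulling takes about 4.5 N at 0, 8.5 N at 0.015; the spring drives it down when let go. Pin 10 mm thick with a round tip: it falls into a hole from a few mm off.
- knob (a point): Centre of the red round pull knob of the plunger: 32 mm in diameter, 25 mm high, free to spin on its pin; 118.5 mm above the worktop when home, and rises with the pin. Below it is a brass barrel 22 mm across, from 84 to 100 mm above the worktop.
- tea_box_center (a point): Centre of a green and white cardboard tea box, 58 x 122 x 65 mm along its own x, y, z, 82 g; starts lying on the worktop with z up and its long axis y roughly to the robot's left (or right). Centre 32.5 mm above the worktop when lying, 61 mm when standing on an end, 69 mm when standing in the well.
- mug: White mug with small green leaves, 92 mm wide, 127 mm with its handle, 95 mm high; origin under its centre. A bystander.
- spice_jar: Spice jar with black cap, 41 mm in diameter, 105 mm high; origin under its centre. A bystander.
- salt_shaker: Grey-topped glass salt shaker, 44 mm in diameter, 90 mm high; origin under its centre. A bystander.
- lid (a point): Centre of the wooden lid, 84 x 76 x 6 mm, 79 mm above the worktop, on the lid arm 85 mm from the pivot axis. The arm is a dark bar over the post, 76 to 87 mm high; its tail, opposite the lid, bears the spring plunger 70 mm from the axis.
Mind the look-alikes: they are no part of the job. What is shaped like the part that bears tea_box_center but black or blue is not meant.

How it is judged:
By the outcome, as a careful person would: the job done as asked, in the order asked, and still so for the second after the job is handed in, with the robot touching nothing.
It also fails if it takes over 72 s, if anything falls off the work surface, if the arm or the gripper's body presses on something with over 40 N, if the wrist force passes 120 N, or if a joint passes its speed limit or range.

## Robot

A 7-joint arm with a two-finger parallel gripper is mounted at the origin on a cart in front of the work surface, level with it; the furniture and walls round the work are solid. World frame = base frame: x ahead of the robot, y to its left, z up, the work surface at z = 0. Lengths are in m, angles in rad, forces in N, time in s.
With the tool pointing down it reaches from about 0.4 to 0.875 m from the base axis. Payload 6.5 kg.
Tool frame: the origin (TCP) lies midway between the tips of the shut fingers; the grasp point (between the pads) lies robot.hold_point_z behind it (robot.hold_point_z is the distance from the TCP to the grasp point, in m); z points along the fingers, y is the line along which they close (so a half turn about z gives the same grasp; the last joint's range is limited). The gripper opens to 88 mm and grips with 3 to 60 N. Pads are 18 mm wide; open, the fingers measure 123 mm over their backs; the gripper's body (75 mm by 187 mm) begins 45 mm behind the grasp point.
Start: joints at [-1.187, 0.536, -0.004, 1.538, 0.003, 1.067, -0.071], TCP at [0.283, 0.585, 0.239] pointing down, gripper open.
Joint ranges: [-2.7, 2.7], [-0.37, 2.16], [-1.27, 1.26], [0.24, 2.4], [-1.31, 4.45], [0.19, 1.91], [-2.76, 2.76]. Speed limits (rad/s): [2.39, 2.39, 3.14, 3.14, 3.14, 3.14, 3.14].

## Interface

Orientations are given as a 3x3 rotation matrix whose columns are the frame's x, y, z axes.
In Python, from workcell import robot gives the robot as it stands. The module is installed in compiled form; this text tells all that it offers.
- The arm moves only by the shell command python3 -m handwheel 'ROWS'. ROWS is JSON, a list of rows, each a list of 7 numbers: the shift along the tool's x, y, z in m, then the turn, a rotation vector about the tool's x, y, z in degrees, then the finger opening in m, from 0 to 0.0881. In form: [[x, y, z, wx, wy, wz, grip], ...]. A call has 1 to 10 rows; each row is the pose to reach, as a shift and turn from the pose commanded when the call began, along the tool's axes at that moment; what a row does not reach only later rows make up. A row lasts 1/12 s, in which the tool goes at most 41.7 mm and 7.16 degrees, less where a joint would pass 70% of its speed; a pose out of reach is approached as far as the arm can. A call with a gripper value outside its range is refused whole. The fingers move at their own pace and stop on an object; the grip force is fixed at half the most. Time passes only in rows, so rows that repeat a pose let the fingers close. It gives the time, the measured TCP pose, the force, the opening and the grip force at its end, in the units of the state.
- robot.get_obs(): the state, without advancing time (a new reading comes with each control period).
- robot.capture(name): name is "scene" or "side" or "wrist"; returns a dict with "img" (480x640x3 uint8, red, green, blue), "camera_matrix" (3x3 intrinsics, pixels), "extrinsics" (4x4, takes a point from world to camera coordinates). Camera axes: x right, y up, looking along -z (the intrinsics and any distortion apply to the point x, -y, -z); pixel columns grow to the right and rows downward; lengths in m; the calibration is good to about 2 mm. A picture is of the moment at which its call begins. There is no depth.
- robot.hand_in(): hands the job in; it is judged then, once.
The state is a dict: "t": time; "q": joint angles; "qd": joint speeds; "effort": joint torques, N m; "tcp_pos": TCP position; "ee_rot": TCP orientation; "ft_force": force on the tool from outside, world axes, zero at the start; "moment": the same for the moment, N m; "grip_width": finger opening in m; "grasp_force": force on a finger pad.
Only numpy, scipy, OpenCV 4.12 (cv2) and the standard library are available. Lean on these libraries where they do the work, as an engineer would, in place of code of your own. Each camera call takes 0.05 s, during which the arm holds its last target. There are 200 camera calls.

## Working session

There is one attempt and no reset: what is moved stays moved. The work goes in short steps, Python scripts to look and compute and a shell command to move; the robot and the scene stay as the last step left them, time stands still between calls to the robot, and variables do not carry over. Pictures are saved under pics/ and viewed, at most 10 in all, crops included, and the job is handed in when it is done.

```bash
mkdir -p pics; cat > h.py <<'E'
import numpy as np, cv2
from workcell import robot
def cap(n,save=None):
    c=robot.capture(n)
    if save: cv2.imwrite('pics/'+save,c['img'][:,:,::-1])
    return c
def ray(c,uv):
    K=np.array(c['camera_matrix']);E=np.array(c['extrinsics'])
    p=np.linalg.inv(K)@np.array([uv[0],uv[1],1.0]); d=np.array([p[0],-p[1],-p[2]])
    R=E[:3,:3];return -R.T@E[:3,3], (R.T@d)/np.linalg.norm(d)
def onplane(c,uv,z):
    o,d=ray(c,uv);return o+d*(z-o[2])/d[2]
def cross(c1,u1,c2,u2):
    o1,d1=ray(c1,u1);o2,d2=ray(c2,u2)
    s=np.linalg.lstsq(np.stack([d1,-d2],1),o2-o1,rcond=None)[0]
    a=o1+s[0]*d1;b=o2+s[1]*d2
    return (a+b)/2,np.linalg.norm(a-b)
def proj(c,P):
    E=np.array(c['extrinsics']);p=E[:3,:3]@np.array(P)+E[:3,3];q=np.array(c['camera_matrix'])@np.array([p[0],-p[1],-p[2]]);return q[:2]/q[2]
def st():
    o=robot.get_obs();print('t',o['t'],'tcp',np.round(o['tcp_pos'],4),'q',np.round(o['q'],3));print(np.round(o['ee_rot'],3),'F',np.round(o['ft_force'],1),'w',o['grip_width'],o['grasp_force'])
E
python3 - <<'E'
from h import *
st();print(robot.hold_point_z)
a=cap('scene','a.png');b=cap('side','b.png');w=cap('wrist','w.png')
for c in(a,b,w):print(np.round(ray(c,(320,240)),3), [k for k in c])
E
```

```text
t 0.0 tcp [0.2824 0.5848 0.2379] q [-1.187  0.537 -0.004  1.539  0.003  1.067 -0.071]
[[-0.901  0.435 -0.001]
 [ 0.435  0.901 -0.002]
 [-0.    -0.002 -1.   ]] F [ 0.4  0.4 -0.6] w 0.08840140972425493 0.0
0.0187
[[-0.697 -0.676  0.933]
 [ 0.765  0.383 -0.519]] ['img', 'camera_matrix', 'extrinsics']
[[-0.071 -1.013  0.862]
 [ 0.431  0.712 -0.554]] ['img', 'camera_matrix', 'extrinsics']
[[ 0.215  0.617  0.384]
 [ 0.274 -0.127 -0.953]] ['img', 'camera_matrix', 'extrinsics']
```

View pics/a.png

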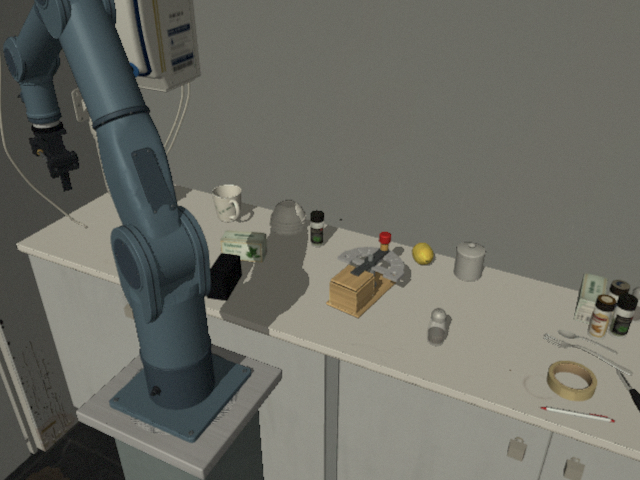

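View pics/b.png

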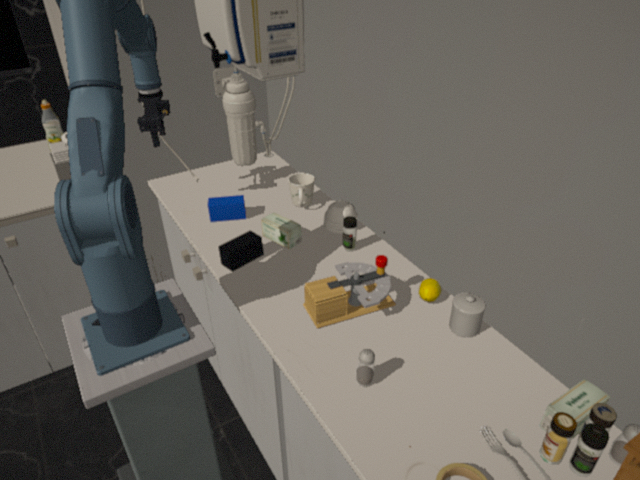

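The scene view shows the caddy near (360,285) with its red knob at (385,238), the tea box at (243,246) and a black look-alike at (225,277). The mug is at (228,203), the spice jar at (317,228) and the salt shaker at (437,327). In the side view the knob is at (381,261), the tea box at (281,230), and a blue look-alike at (227,208). I'll enlarge these areas.

```bash
python3 - <<'E'
from h import *
a=cv2.imread('pics/a.png');b=cv2.imread('pics/b.png')
A=cv2.resize(a[185:335,200:460],None,fx=3,fy=3,interpolation=cv2.INTER_CUBIC)
cv2.imwrite('pics/a3.png',A)
B=cv2.resize(b[165:335,195:435],None,fx=3.3,fy=3.3,interpolation=cv2.INTER_CUBIC)
cv2.imwrite('pics/b3.png',B)
ca=cap('scene');cb=cap('side')
def red(c):
    h=cv2.cvtColor(c['img'],cv2.COLOR_RGB2HSV);m=(((h[...,0]<6)|(h[...,0]>174))&(h[...,1]>170)&(h[...,2]>70)).astype('uint8')
    n,l,s,ce=cv2.connectedComponentsWithStats(m);i=1+np.argmax(s[1:,4]);print(s[i],ce[i]);return s[i][:2]+(s[i][2:4]-1)/2
ra,rb=red(ca),red(cb)
print(ra,rb,cross(ca,ra,cb,rb))
E
```

```text
[380 232  11  12 112] [384.6875     237.39285714]
[376 256  11  12 107] [380.95327103 260.96261682]
[385.  237.5] [381.  261.5] (array([ 0.58831236, -0.22417592,  0.11898111]), np.float64(0.003193106996502208))
```

View pics/a3.png

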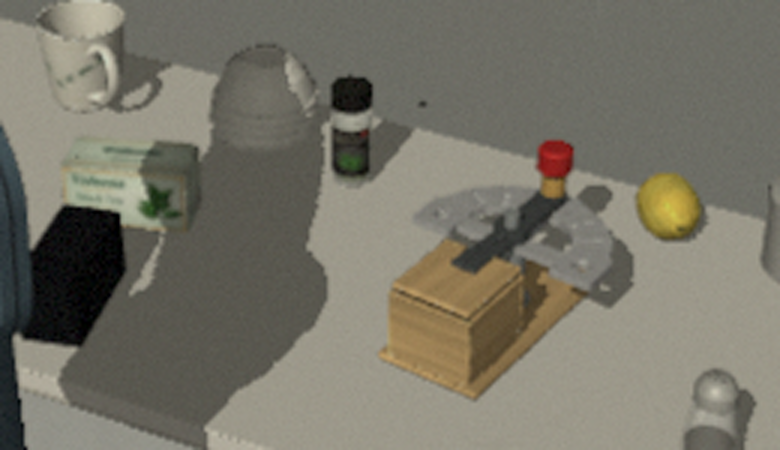

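View pics/b3.png

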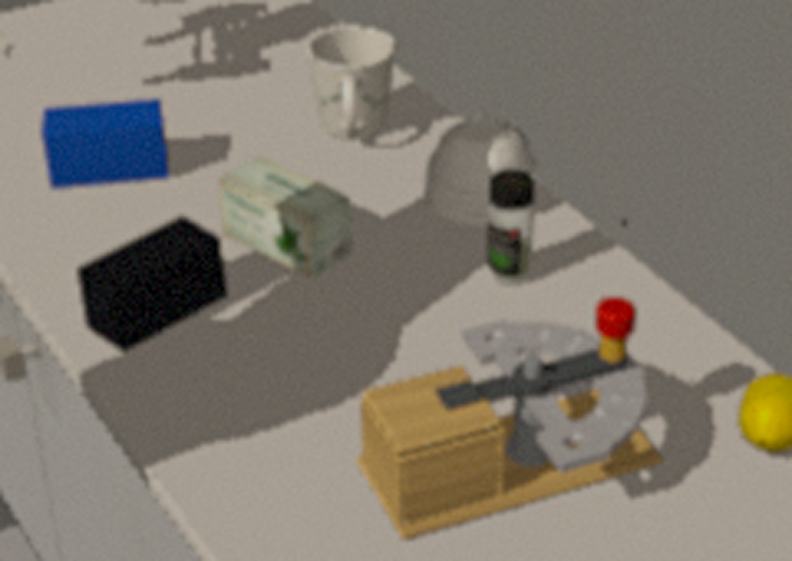

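The crops show the lid corners and foot board of the caddy, the tea box face edges, and the spice jar between box and caddy. The pixel positions go straight into the calculation below.

```bash
python3 - <<'E'
from h import *
a=cap('scene');b=cap('side')
S=lambda x,y:(x/3+200-.3,y/3+185-.3); T=lambda x,y:(x/3.3+195-.35,y/3.3+165-.35)
P=lambda n,u,v:print(n,np.round(cross(a,u,b,v)[0],4),round(cross(a,u,b,v)[1],4))
P('lid left',S(390,288),T(362,398));P('lid near',S(467,318),T(398,455));P('lid right',S(522,270),T(503,425))
P('foot near',S(475,397),T(408,538))
print('footL',onplane(a,S(380,355),.004),'footfar side',onplane(b,T(660,460),.004),'footnear',onplane(a,S(475,397),.004))
P('pivot',S(512,215),T(531,372))
P('tea LB',S(80,138),T(258,157));P('tea LF',S(65,172),T(222,180));P('tea RB',S(197,142),T(350,200));P('tea RF',S(190,180),T(287,215))
P('tea RFbot',S(188,230),T(315,272))
P('jar top',S(352,82),T(512,182));P('mug top',S(82,8),T(352,40))
for n,c,u in(('jar bot',a,S(350,178)),('jarb',b,T(509,278)),('mug',a,S(80,105)),('mugb',b,T(352,132)),('salt',a,(436,342)),('black',a,S(80,215)),('black',b,T(125,348))):print(n,onplane(c,u,0))
E
```

```text
lid left [ 0.4017 -0.1533  0.0746] 0.0045
lid near [ 0.3889 -0.2282  0.0772] 0.0038
lid right [ 0.473  -0.2413  0.0768] 0.0029
foot near [ 0.391  -0.2367 -0.0009] 0.0022
footL [ 0.40265436 -0.14325043  0.004     ] footfar side [ 0.60298662 -0.27420058  0.004     ] footnear [ 0.38663376 -0.23803551  0.004     ]
pivot [ 0.517  -0.2143  0.0948] 0.0092
tea LB [0.5055 0.2264 0.067 ] 0.0009
tea LF [0.4599 0.2136 0.0598] 0.0036
tea RB [0.5473 0.1203 0.064 ] 0.0084
tea RF [0.458  0.0746 0.0929] 0.008
tea RFbot [0.499  0.1061 0.0024] 0.0018
jar top [0.652  0.0081 0.1058] 0.007
mug top [0.6732 0.3336 0.1051] 0.0055
jar bot [0.65307904 0.01220865 0.        ]
jarb [0.64903989 0.0047338  0.        ]
mug [0.65714975 0.33621314 0.        ]
mugb [0.66290349 0.3226073  0.        ]
salt [ 0.38760838 -0.43635268  0.        ]
black [0.47693516 0.21377493 0.        ]
black [0.3033463  0.09706527 0.        ]
```

```bash
python3 -m handwheel '[[-0.31,-0.278,-0.06,0,0,-15.7,0.088],[-0.31,-0.278,-0.06,0,0,-15.7,0.088],[-0.31,-0.278,-0.06,0,0,-15.7,0.088],[-0.31,-0.278,-0.06,0,0,-15.7,0.088],[-0.31,-0.278,-0.06,0,0,-15.7,0.088],[-0.31,-0.278,-0.06,0,0,-15.7,0.088],[-0.31,-0.278,-0.06,0,0,-15.7,0.088],[-0.31,-0.278,-0.06,0,0,-15.7,0.088],[-0.31,-0.278,-0.06,0,0,-15.7,0.088],[-0.31,-0.278,-0.06,0,0,-15.7,0.088]]'; python3 - <<'E'
from h import *
st();w=cap('wrist','w1.png')
for P in((.46,.2136,.065),(.4995,.1661,.065),(.588,-.224,.119),(.437,-.197,.079)):print(P,proj(w,P))
a=cap('scene');b=cap('side')
for u in ((227,219),(210,221),(245,218)):print('blue',onplane(b,u,0))
for u in ((80,268),(87,320),(125,348),(226,290)):print('black',onplane(b,(u[0]/3.3+195,u[1]/3.3+165),0.065 if u[1]==268 else 0))
E
```

```text
t: 1.18
tcp_pos: [0.4398, 0.2019, 0.2987]
ee_rot: [[-0.985, 0.175, 0.001], [0.175, 0.985, 0.0], [-0.0, 0.001, -1.0]]
ft_force: [-0.1, 0.2, -0.7]
grip_width: 0.0883
grasp_force: 0.0
t 1.1833 tcp [0.4398 0.2019 0.2987] q [-0.602  0.182  0.089  1.901 -0.019  1.059  0.89 ]
[[-0.985  0.175  0.001]
 [ 0.175  0.985  0.   ]
 [-0.     0.001 -1.   ]] F [-0.1  0.2 -0.7] w 0.08831844249598637 0.0
(0.46, 0.2136, 0.065) [331.46887678 216.26948561]
(0.4995, 0.1661, 0.065) [296.81602963 255.70260044]
(0.588, -0.224, 0.119) [-26.0149845  400.09906347]
(0.437, -0.197, 0.079) [-31.03126655 261.88970967]
blue [0.40184818 0.37375187 0.        ]
blue [0.34830444 0.39268853 0.        ]
blue [0.45613251 0.34668068 0.        ]
black [0.28812912 0.13983367 0.065     ]
black [0.29119902 0.15216668 0.        ]
black [ 3.03535935e-01  9.49558172e-02 -1.11022302e-16]
black [0.41788095 0.1270017  0.        ]
```

View pics/w1.png

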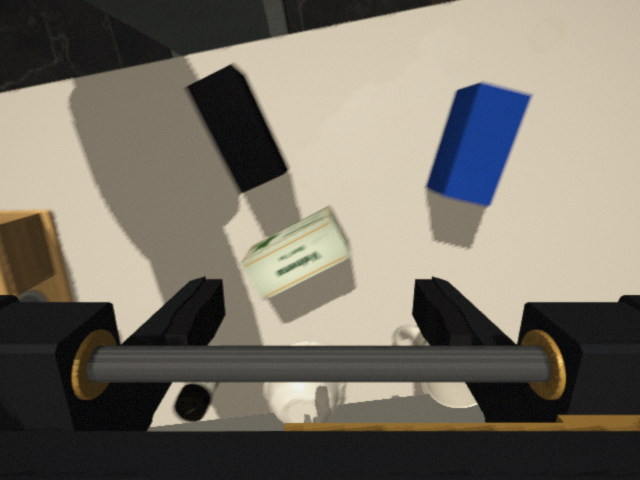

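The wrist view shows the tea box at about (297,255), tilted. The black look-alike is at (240,130) and the blue one at (480,145). The caddy edge is at (30,250) and the jar cap at (193,402). Next I'll crop the tea box for its corners.

```bash
python3 - <<'E'
from h import *
w=cv2.imread('pics/w1.png')
cv2.imwrite('pics/w1c.png',cv2.resize(w[195:310,225:370],None,fx=5,fy=5,interpolation=cv2.INTER_CUBIC))
E
```

```text
(no output)
```

View pics/w1c.png

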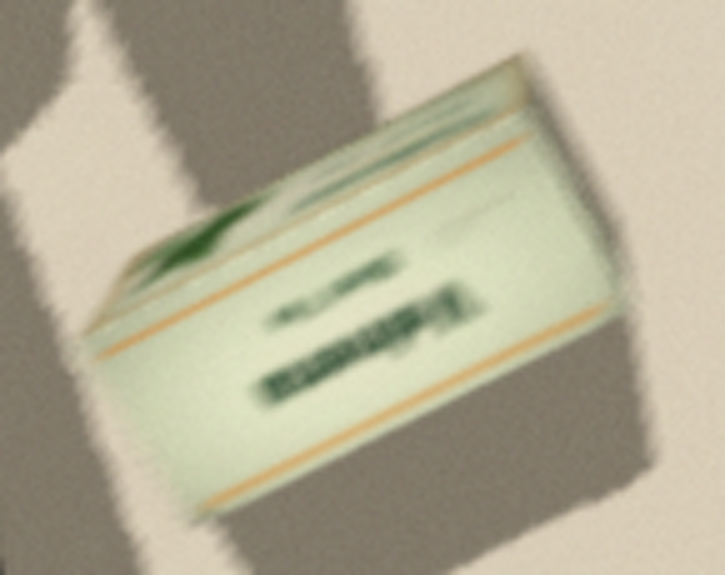

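The crop shows the top face with corners at (85,337), (530,112), (625,310) and (195,520) in crop pixels.

```bash
python3 - <<'E'
from h import *
w=cap('wrist')
C=np.array([onplane(w,(x/5+225-.4,y/5+195-.4),.065) for x,y in((85,337),(530,112),(625,310),(195,520))])[:,:2]
print(C, [np.linalg.norm(C[i]-C[i-1]) for i in range(4)],C.mean(0))
u=(C[1]-C[0])+(C[2]-C[3]);v=(C[3]-C[0])+(C[2]-C[1]);print(np.degrees(np.arctan2(u[1],u[0])),np.degrees(np.arctan2(v[1],v[0])))
# height check: cross wrist corner with side view corner (leftback & left front)
a=cap('scene');b=cap('side')
q=lambda i:((85,337),(530,112),(625,310),(195,520))[i]
for i,s,t in((2,(80,138),(258,157)),(1,(65,172),(222,180))):
    x,y=q(i);uv=(x/5+224.6,y/5+194.6)
    print(cross(w,uv,a,(s[0]/3+199.7,s[1]/3+184.7)),cross(w,uv,b,(t[0]/3.3+194.65,t[1]/3.3+164.65)))
E
```

```text
[[0.49666816 0.09917425]
 [0.46221528 0.21104637]
 [0.51309113 0.22467963]
 [0.54763233 0.11376776]] [np.float64(0.0530124257258911), np.float64(0.11705713363507497), np.float64(0.052670844004967105), np.float64(0.11616599699512178)] [0.50490172 0.162167  ]
107.20725673776826 15.491656423837131
(array([0.51036529, 0.22663513, 0.06609755]), np.float64(0.005883917941755657)) (array([0.50834333, 0.22526218, 0.06797176]), np.float64(0.006874979515103628))
(array([0.46249274, 0.21258111, 0.0574343 ]), np.float64(0.004467343952772658)) (array([0.46095884, 0.211456  , 0.06338816]), np.float64(0.0033280545778762976))
```

```bash
python3 -m handwheel '[[-0.18,-0.394,0.04,0,0,0,0.088],[-0.18,-0.394,0.04,0,0,0,0.088],[-0.18,-0.394,0.04,0,0,0,0.088],[-0.18,-0.394,0.04,0,0,0,0.088],[-0.18,-0.394,0.04,0,0,0,0.088],[-0.18,-0.394,0.04,0,0,0,0.088],[-0.18,-0.394,0.04,0,0,0,0.088],[-0.18,-0.394,0.04,0,0,0,0.088],[-0.18,-0.394,0.04,0,0,0,0.088],[-0.18,-0.394,0.04,0,0,0,0.088]]'; python3 -m handwheel '[[0,0,0,0,0,0,0.088],[-0.18,-0.394,0.04,0,0,0,0.088]]' >/dev/null; python3 - <<'E'
from h import *
st()
E
```

```text
t: 2.32
tcp_pos: [0.5442, -0.1975, 0.2592]
ee_rot: [[-0.985, 0.171, -0.0], [0.171, 0.985, 0.001], [0.0, 0.001, -1.0]]
ft_force: [0.8, -0.7, 1.1]
grip_width: 0.0878
grasp_force: 0.0
t 2.4833 tcp [ 0.5549 -0.2312  0.2551] q [ 0.078  0.45   0.334  1.67  -0.17   1.053  1.869]
[[-0.986  0.167 -0.001]
 [ 0.167  0.986  0.006]
 [ 0.002  0.005 -1.   ]] F [1.8 1.8 0.3] w 0.08784397156822013 0.0
```

```bash
cat >> h.py <<'E'
def red(c):
    h=cv2.cvtColor(c['img'],cv2.COLOR_RGB2HSV);m=(((h[...,0]<6)|(h[...,0]>174))&(h[...,1]>150)&(h[...,2]>60)).astype('uint8')
    n,l,s,ce=cv2.connectedComponentsWithStats(m);i=1+np.argmax(s[1:,4]);print('red',s[i],np.round(ce[i],1));return s[i][:2]+(s[i][2:4]-1)/2
E
python3 -m handwheel '[[0,0,0,0,0,0,0.088],[0,0,0,0,0,0,0.088]]'; python3 - <<'E'
from h import *
st();w=cap('wrist','w2.png');r=red(w)
print(onplane(w,r,.1185),proj(w,(.588,-.224,.1185)))
a=cap('scene');b=cap('side')
print(cross(w,r,a,red(a)),cross(w,r,b,red(b)))
E
```

```text
t: 2.65
tcp_pos: [0.5537, -0.2381, 0.2551]
ee_rot: [[-0.984, 0.176, -0.001], [0.176, 0.984, -0.0], [0.001, -0.0, -1.0]]
ft_force: [0.2, 0.7, -0.9]
grip_width: 0.088
grasp_force: 0.0
t 2.65 tcp [ 0.5537 -0.2381  0.2551] q [ 0.082  0.453  0.34   1.668 -0.168  1.051  1.868]
[[-0.984  0.176 -0.001]
 [ 0.176  0.984 -0.   ]
 [ 0.001 -0.    -1.   ]] F [ 0.2  0.7 -0.9] w 0.0880020355254659 0.0
red [ 325  242   37   40 1176] [342.6 261.7]
[ 0.59137997 -0.22310724  0.1185    ] [341.37865419 258.08488382]
red [380 232  11  12 116] [384.8 237.4]
red [376 255  11  13 112] [381.  260.9]
(array([ 0.59107644, -0.22289077,  0.11897488]), np.float64(0.0004917930399007654)) (array([ 0.59084671, -0.22266198,  0.11712043]), np.float64(0.002184595509025417))
```

View pics/w2.png

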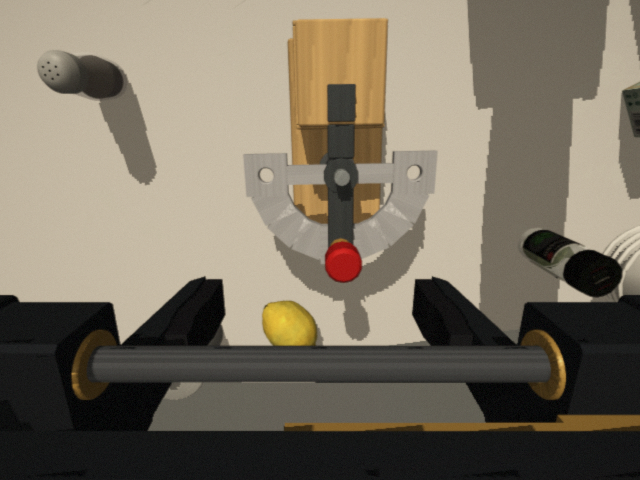

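The wrist view shows the caddy from above: knob at (343,262), pivot at (341,177), free holes at (266,174) and (415,172), and lid from (294,20) to (387,125). The salt shaker is at (60,72) and the jar cap at (593,272), both clear.

```bash
python3 - <<'E'
from h import *
w=cap('wrist')
h1,h2=onplane(w,(266,174.5),.072),onplane(w,(415,172.5),.072)
d=h2-h1;print(h1,h2,np.linalg.norm(d[:2]),'yaw',np.degrees(np.arctan2(-d[0],d[1])))
L=[onplane(w,u,.082)for u in((293,20),(387,20),(295,126),(386,126))];print(np.round(L,4),np.mean(L,0))
k=np.array([.591,-.2228]);m=(h1+h2)[:2]/2;v=k-m;print('mid',m,np.degrees(np.arctan2(v[1],v[0])),np.linalg.norm(v))
v=k-np.mean(L,0)[:2];print(np.degrees(np.arctan2(v[1],v[0])),np.linalg.norm(v))
E
```

```text
[ 0.51102755 -0.27779297  0.072     ] [ 0.53341101 -0.13901201  0.072     ] 0.14057445058169526 yaw -9.162118682708396
[[ 0.3921 -0.2278  0.082 ]
 [ 0.4052 -0.1525  0.082 ]
 [ 0.4731 -0.2419  0.082 ]
 [ 0.4869 -0.163   0.082 ]] [ 0.43928896 -0.19629806  0.082     ]
mid [ 0.52221928 -0.20840249] -11.822721925471429 0.07027144193002399
-9.90884192061146 0.15400842034963472
```

```bash
python3 -m handwheel '[[-0.034,0.0217,0,0,0,0,0.088],[-0.034,0.0217,0.04,0,0,0,0.088],[-0.034,0.0217,0.08,0,0,0,0.07],[-0.034,0.0217,0.12,0,0,0,0.07],[-0.034,0.0217,0.153,0,0,0,0.07],[-0.034,0.0217,0.153,0,0,0,0.07],[-0.034,0.0217,0.153,0,0,0,0.07]]'; python3 -m handwheel '[[0,0,0,0,0,0,0.02],[0,0,0,0,0,0,0.02],[0,0,0,0,0,0,0.02],[0,0,0,0,0,0,0.02],[0,0,0,0,0,0,0.02],[0,0,0,0,0,0,0.02]]'
```

```text
t: 3.43
tcp_pos: [0.5901, -0.2209, 0.1023]
ee_rot: [[-0.985, 0.173, -0.003], [0.173, 0.985, 0.001], [0.003, 0.001, -1.0]]
ft_force: [0.8, 0.0, 1.4]
grip_width: 0.0698
grasp_force: 0.0
t: 3.93
tcp_pos: [0.5911, -0.2227, 0.1037]
ee_rot: [[-0.985, 0.175, 0.001], [0.175, 0.985, -0.0], [-0.001, -0.0, -1.0]]
ft_force: [0.7, -1.2, -0.4]
grip_width: 0.0322
grasp_force: 0.1
```

```bash
python3 -m handwheel '[[0,0,0,0,0,0,0.02],[0,0,0,0,0,0,0.02],[0,0,-0.008,0,0,0,0.02],[0,0,-0.015,0,0,0,0.02],[0,0,-0.015,0,0,0,0.02],[0,0,-0.015,0,0,0,0.02]]'
```

```text
t: 4.43
tcp_pos: [0.5909, -0.2224, 0.1179]
ee_rot: [[-0.985, 0.175, 0.0], [0.175, 0.985, -0.0], [-0.0, -0.0, -1.0]]
ft_force: [3.8, -0.2, -8.1]
grip_width: 0.0309
grasp_force: 30.0
```

```bash
python3 -m handwheel '[[0.0011,0.0122,0,0,0,0,0.02],[0.0042,0.0239,0,0,0,0,0.02],[0.0094,0.035,0,0,0,0,0.02],[0.0164,0.045,0,0,0,0,0.02],[0.025,0.0536,0,0,0,0,0.02],[0.035,0.0606,0,0,0,0,0.02],[0.0461,0.0658,0,0,0,0,0.02],[0.0578,0.0689,0,0,0,0,0.02],[0.07,0.07,0,0,0,0,0.02],[0.07,0.07,0,0,0,0,0.02]]'; python3 -m handwheel '[[0,0,0,0,0,0,0.02],[0,0,0,0,0,0,0.02],[0,0,0,0,0,0,0.02]]'; python3 - <<'E'
from h import *
w=cap('wrist');r=red(w);st()
h1=(266,174.5)
E
```

```text
t: 5.27
tcp_pos: [0.5297, -0.1424, 0.1175]
ee_rot: [[-0.984, 0.176, -0.005], [0.176, 0.984, -0.001], [0.004, -0.002, -1.0]]
ft_force: [-1.9, -7.3, -8.5]
grip_width: 0.0307
grasp_force: 30.0
t: 5.52
tcp_pos: [0.5317, -0.1427, 0.1176]
ee_rot: [[-0.984, 0.176, -0.003], [0.176, 0.984, -0.002], [0.003, -0.002, -1.0]]
ft_force: [-1.9, -6.5, -8.7]
grip_width: 0.0306
grasp_force: 30.0
red [ 278  273   79   73 4843] [317.5 312.3]
t 5.5667 tcp [ 0.5317 -0.1427  0.1176] q [-0.04   0.55   0.287  1.905 -0.223  0.72   1.769]
[[-0.984  0.176 -0.003]
 [ 0.176  0.984 -0.002]
 [ 0.003 -0.002 -1.   ]] F [-1.  -6.3 -7.9] w 0.030656608685060992 29.998754396801814
```

```bash
python3 -m handwheel '[[-0.001,-0.003,0,0,0,0,0.02],[-0.001,-0.003,0.004,0,0,0,0.02],[-0.001,-0.003,0.008,0,0,0,0.02],[-0.001,-0.003,0.0145,0,0,0,0.02],[-0.001,-0.003,0.0145,0,0,0,0.02],[-0.001,-0.003,0.0145,0,0,0,0.02]]'
```

```text
t: 6.07
tcp_pos: [0.5354, -0.1437, 0.1037]
ee_rot: [[-0.985, 0.174, 0.001], [0.174, 0.985, 0.001], [-0.001, 0.001, -1.0]]
ft_force: [1.0, 3.1, -0.2]
grip_width: 0.0311
grasp_force: 30.0
```

```bash
python3 -m handwheel '[[0,0,0,0,0,0,0.07],[0,0,0,0,0,0,0.07],[0,0,0,0,0,0,0.07],[0,0,-0.03,0,0,0,0.07],[0,0,-0.07,0,0,0,0.088],[0,0,-0.11,0,0,0,0.088],[0.05,0,-0.15,0,0,0,0.088],[0.05,0,-0.15,0,0,0,0.088],[0.05,0,-0.15,0,0,0,0.088]]'; python3 - <<'E'
from h import *
w=cap('wrist','w3.png');r=red(w);a=cap('scene');b=cap('side')
print(onplane(w,r,.1185));R,S=red(a),red(b);print(cross(w,r,a,R),cross(w,r,b,S),cross(a,R,b,S))
E
```

```text
t: 6.82
tcp_pos: [0.4843, -0.1367, 0.2568]
ee_rot: [[-0.984, 0.177, 0.004], [0.177, 0.984, -0.0], [-0.004, 0.001, -1.0]]
ft_force: [1.3, -0.7, -0.2]
grip_width: 0.0876
grasp_force: 0.0
red [ 303  259   36   40 1149] [320.6 278.4]
[ 0.53592661 -0.14390127  0.1185    ]
red [343 235  11  12 117] [348.1 240.4]
red [340 246  11  13 122] [345.2 252.1]
(array([ 0.53466289, -0.1426886 ,  0.11918521]), np.float64(0.002871810793677368)) (array([ 0.53358978, -0.14335539,  0.12034142]), np.float64(0.0028782979127612443)) (array([ 0.53301924, -0.14199201,  0.11914148]), np.float64(0.0003781727057752793))
```

View pics/w3.png

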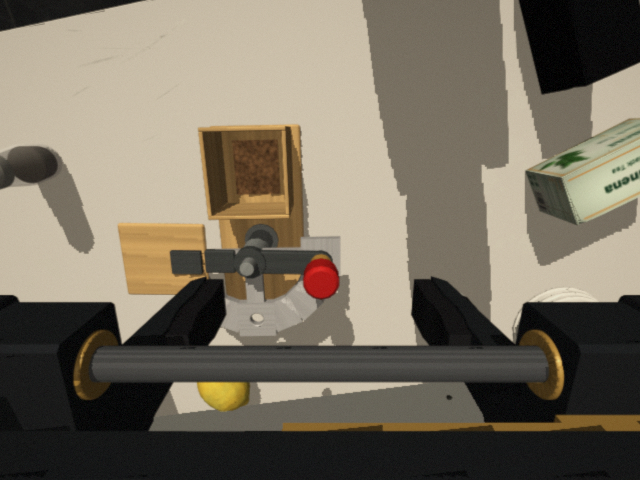

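The wrist view shows the lid out on the left at (165,258), the knob home at (320,278) and 119 mm high. The well is open with its floor near (258,168). The tea box is at (590,170).

```bash
python3 -m handwheel '[[0.052,0.323,0,0,0,62.6,0.088],[0.052,0.323,0,0,0,62.6,0.088],[0.052,0.323,0,0,0,62.6,0.088],[0.052,0.323,0,0,0,62.6,0.088],[0.052,0.323,0,0,0,62.6,0.088],[0.052,0.323,0,0,0,62.6,0.088],[0.052,0.323,0,0,0,62.6,0.088],[0.052,0.323,0,0,0,62.6,0.088],[0.052,0.323,0,0,0,62.6,0.088],[0.052,0.323,0,0,0,62.6,0.088]]'; python3 -m handwheel '[[0.03,0,0,0,-40,0,0.088],[0.03,0,0,0,-40,0,0.088],[0.03,0,0,0,-40,0,0.088],[0.03,0,0,0,-40,0,0.088],[0.03,0,0,0,-40,0,0.088],[0.03,0,0,0,-40,0,0.088],[0.03,0,0,0,-40,0,0.088]]'; python3 - <<'E'
from h import *
st();o=robot.get_obs();R=np.array(o['ee_rot']);u=np.array([-.296,.955,0]);
P=np.array([.504,.163,0])+.033*u+[0,0,.038]
hold=np.array(o['tcp_pos'])-.0187*R[:,2];print('delta tool',R.T@(P-hold),'u in tool',R.T@u,'up',R.T@[0,0,1])
E
```

```text
t: 7.8
tcp_pos: [0.4899, 0.1998, 0.2518]
ee_rot: [[-0.302, 0.953, -0.001], [0.953, 0.302, 0.002], [0.002, -0.001, -1.0]]
ft_force: [0.6, 0.6, 0.8]
grip_width: 0.0877
grasp_force: 0.0
t: 8.38
tcp_pos: [0.4797, 0.2241, 0.2496]
ee_rot: [[-0.237, 0.952, 0.194], [0.725, 0.306, -0.617], [-0.647, -0.005, -0.763]]
ft_force: [-1.0, -0.8, -1.3]
grip_width: 0.0881
grasp_force: 0.0
t 8.3833 tcp [0.4797 0.2241 0.2496] q [-1.223  0.564  0.483  1.766  0.392  1.23  -0.651]
[[-0.237  0.952  0.194]
 [ 0.725  0.306 -0.617]
 [-0.647 -0.005 -0.763]] F [-1.  -0.8 -1.3] w 0.08807083265549408 0.0
delta tool [0.11200372 0.00589194 0.20108249] u in tool [ 0.76231945  0.01038771 -0.64684013] up [-0.64693871 -0.00542295 -0.76252272]
```

```bash
python3 -m handwheel '[[0.02,0.006,0.035,0,0,0,0.088],[0.04,0.006,0.067,0,0,0,0.088],[0.058,0.006,0.098,0,0,0,0.088],[0.076,0.006,0.128,0,0,0,0.088],[0.094,0.006,0.158,0,0,0,0.088],[0.108,0.006,0.181,0,0,0,0.088],[0.117,0.006,0.197,0,0,0,0.088],[0.117,0.006,0.197,0,0,0,0.088]]'; python3 -m handwheel '[[0,0,0,0,0,0,0.045],[0,0,0,0,0,0,0.045],[0,0,0,0,0,0,0.045],[0,0,0,0,0,0,0.045],[0,0,0,0,0,0,0.045],[0,0,0,0,0,0,0.045]]'
```

```text
t: 9.05
tcp_pos: [0.4974, 0.1835, 0.0242]
ee_rot: [[-0.229, 0.955, 0.187], [0.73, 0.295, -0.616], [-0.644, -0.005, -0.765]]
ft_force: [-0.3, 0.3, 0.1]
grip_width: 0.0879
grasp_force: 0.0
t: 9.55
tcp_pos: [0.4989, 0.1871, 0.0283]
ee_rot: [[-0.228, 0.954, 0.193], [0.732, 0.298, -0.613], [-0.642, 0.001, -0.767]]
ft_force: [-0.9, 2.3, 5.0]
grip_width: 0.0579
grasp_force: 30.0
```

```bash
python3 -m handwheel '[[-0.015,0,-0.018,0,0,0,0.045],[-0.04,0,-0.048,0,0,0,0.045],[-0.065,0,-0.077,0,0,0,0.045],[-0.09,0,-0.107,0,0,0,0.045],[-0.11,0,-0.131,0,0,0,0.045],[-0.11,0,-0.131,0,0,0,0.045],[-0.11,0,-0.131,0,0,0,0.045]]'; python3 -m handwheel '[[0,0,0,0,7,0,0.045],[0,0,0,0,14,0,0.045],[0,0,0,0,21,0,0.045],[0,0,0,0,28,0,0.045],[0,0,0,0,35,0,0.045],[0,0,0,0,42,0,0.045],[0,0,0,0,49,0,0.045],[0,0,0,0,56,0,0.045],[0,0,0,0,63,0,0.045],[0,0,0,0,70,0,0.045]]'; python3 -m handwheel '[[0,0,0,0,7,0,0.045],[0,0,0,0,14,0,0.045],[0,0,0,0,20,0,0.045],[0,0,0,0,20,0,0.045],[0,0,0,0,20,0,0.045]]'; python3 - <<'E'
from h import *
st();a=cap('scene','s4.png');cap('side','d4.png')
i=cv2.imread('pics/s4.png')[120:320,170:420];j=cv2.imread('pics/d4.png')[80:280,200:450]
cv2.imwrite('pics/c4.png',cv2.resize(np.hstack([i,j]),None,fx=1.6,fy=1.6,interpolation=cv2.INTER_CUBIC))
E
```

```text
t: 10.13
tcp_pos: [0.499, 0.1871, 0.1996]
ee_rot: [[-0.227, 0.955, 0.193], [0.734, 0.298, -0.611], [-0.641, 0.003, -0.768]]
ft_force: [-0.1, 0.3, -1.3]
grip_width: 0.058
grasp_force: 30.0
t: 10.97
tcp_pos: [0.4985, 0.1862, 0.198]
ee_rot: [[-0.256, 0.955, -0.149], [0.824, 0.296, 0.483], [0.505, 0.001, -0.863]]
ft_force: [-0.2, 0.5, -2.1]
grip_width: 0.058
grasp_force: 30.0
t: 11.38
tcp_pos: [0.4977, 0.1853, 0.196]
ee_rot: [[-0.186, 0.955, -0.229], [0.616, 0.295, 0.73], [0.765, -0.005, -0.644]]
ft_force: [-0.3, 0.7, -0.5]
grip_width: 0.0582
grasp_force: 30.0
t 11.3833 tcp [0.4977 0.1853 0.196 ] q [ 0.037  0.628 -0.027  1.841 -0.877  1.199  0.87 ]
[[-0.186  0.955 -0.229]
 [ 0.616  0.295  0.73 ]
 [ 0.765 -0.005 -0.644]] F [-0.3  0.7 -0.5] w 0.05819343131723621 29.99979462241754
```

View pics/c4.png

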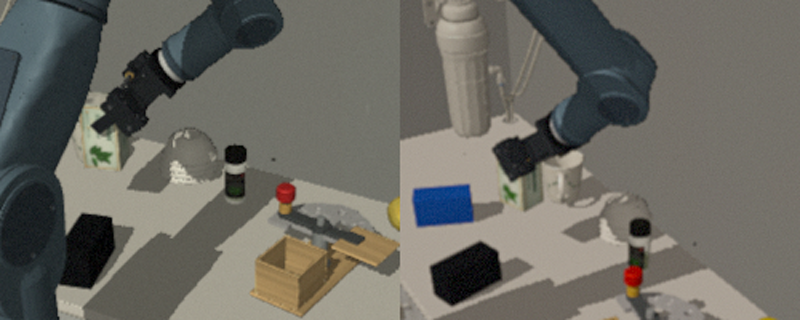

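The two views show the box held upright, leaf side toward the robot, clear of the mug and black box. The worktop between it and the caddy is bare.

```bash
python3 -m handwheel '[[-0.024,-0.015,-0.0285,0,0,0,0.045],[-0.048,-0.03,-0.057,0,0,0,0.045],[-0.072,-0.045,-0.085,0,0,0,0.045],[-0.091,-0.045,-0.069,0,0,0,0.045],[-0.11,-0.045,-0.053,0,0,0,0.045],[-0.13,-0.045,-0.036,0,0,0,0.045],[-0.149,-0.045,-0.02,0,0,0,0.045],[-0.149,-0.045,-0.02,0,0,0,0.045],[-0.149,-0.045,-0.02,0,0,0,0.045]]'; python3 - <<'E'
from h import *
st()
E
```

```text
t: 12.23
tcp_pos: [0.4883, 0.0686, 0.0978]
ee_rot: [[-0.193, 0.954, -0.231], [0.613, 0.301, 0.73], [0.766, -0.001, -0.643]]
ft_force: [0.1, 0.6, -1.7]
grip_width: 0.0581
grasp_force: 30.0
t 12.2333 tcp [0.4883 0.0686 0.0978] q [ 0.198  0.812  0.027  1.811 -0.809  1.206  1.102]
[[-0.193  0.954 -0.231]
 [ 0.613  0.301  0.73 ]
 [ 0.766 -0.001 -0.643]] F [ 0.1  0.6 -1.7] w 0.05806886150272862 29.999871449545026
```

```bash
python3 -m handwheel '[[-0.004,0,0.0033,0,0,0,0.045],[-0.0061,0,0.0051,0,0,0,0.045],[-0.0077,0,0.0064,0,0,0,0.045],[-0.0077,0,0.0064,0,0,0,0.045],[-0.0077,0,0.0064,0,0,0,0.045]]'; python3 -m handwheel '[[-0.0011,0,0.001,0,0,0,0.045],[-0.0019,0,0.0016,0,0,0,0.045],[-0.0019,0,0.0016,0,0,0,0.045],[-0.0019,0,0.0016,0,0,0,0.045]]'
```

```text
t: 12.65
tcp_pos: [0.4889, 0.0668, 0.0876]
ee_rot: [[-0.192, 0.955, -0.228], [0.614, 0.298, 0.731], [0.766, 0.001, -0.643]]
ft_force: [-0.7, 0.3, -0.1]
grip_width: 0.0582
grasp_force: 30.0
t: 12.98
tcp_pos: [0.4886, 0.0668, 0.0846]
ee_rot: [[-0.191, 0.955, -0.228], [0.614, 0.298, 0.731], [0.766, -0.0, -0.643]]
ft_force: [0.1, -0.9, -0.4]
grip_width: 0.0584
grasp_force: 30.0
```

```bash
python3 -m handwheel '[[-0.0011,0,0.001,0,0,0,0.045],[-0.0015,0,0.0013,0,0,0,0.045],[-0.0015,0,0.0013,0,0,0,0.045]]' | grep -E 'tcp|ft_'; python3 -m handwheel '[[-0.0011,0,0.001,0,0,0,0.045],[-0.0011,0,0.001,0,0,0,0.045],[-0.0011,0,0.001,0,0,0,0.045]]'| grep -E 'tcp|ft_'
```

```text
tcp_pos: [0.4886, 0.0669, 0.0826]
ft_force: [0.3, -1.3, -0.6]
tcp_pos: [0.4886, 0.0668, 0.0824]
ft_force: [-2.1, -4.4, 8.2]
```

```bash
python3 -m handwheel '[[0,0,0,0,0,0,0.088],[0,0,0,0,0,0,0.088],[0,0,0,0,0,0,0.088],[0,0,0,0,0,0,0.088],[0,0,-0.03,0,0,0,0.088],[0,0,-0.07,0,0,0,0.088],[0,0,-0.11,0,0,0,0.088],[0.02,0,-0.14,0,0,0,0.088],[0.05,0,-0.16,0,0,0,0.088],[0.09,0,-0.18,0,0,0,0.088]]'; python3 - <<'E'
from h import *
st();o=robot.get_obs();R=np.array(o['ee_rot']);print('to flat delta',R.T@(np.array([.46,.06,.32])-o['tcp_pos']))
E
```

```text
t: 14.32
tcp_pos: [0.5126, -0.0121, 0.2632]
ee_rot: [[-0.188, 0.956, -0.227], [0.615, 0.295, 0.731], [0.766, -0.002, -0.643]]
ft_force: [0.3, -0.3, 0.6]
grip_width: 0.0881
grasp_force: 0.0
t 14.3167 tcp [ 0.5126 -0.0121  0.2632] q [ 0.263  0.623  0.104  1.645 -0.706  1.538  0.938]
[[-0.188  0.956 -0.227]
 [ 0.615  0.295  0.731]
 [ 0.766 -0.002 -0.643]] F [ 0.3 -0.3  0.6] w 0.08812669039469473 0.0
to flat delta [ 0.09769105 -0.02914251  0.02809472]
```

```bash
python3 -m handwheel '[[0.03,-0.02,0.0,0,-7,0,0.088],[0.06,-0.029,0.01,0,-14,0,0.088],[0.098,-0.029,0.028,0,-50,0,0.088],[0.098,-0.029,0.028,0,-50,0,0.088],[0.098,-0.029,0.028,0,-50,0,0.088],[0.098,-0.029,0.028,0,-50,0,0.088],[0.098,-0.029,0.028,0,-50,0,0.088],[0.098,-0.029,0.028,0,-50,0,0.088],[0.098,-0.029,0.028,0,-50,0,0.088]]'; python3 - <<'E'
from h import *
st();w=cap('wrist','w5.png');a=cap('scene','s5.png');b=cap('side','d5.png')
c=np.hstack([cv2.resize(w['img'],(400,300)),np.hstack([a['img'][150:350,200:333],b['img'][150:350,240:373]]).copy().repeat(1,0)[:,:].__class__ and cv2.resize(np.hstack([a['img'][150:350,200:333],b['img'][150:350,240:373]]),(399,300))])
cv2.imwrite('pics/c5.png',c[:,:,::-1])
print(proj(w,(.488,.06,.122)),proj(a,(.488,.06,.122)),proj(b,(.488,.06,.122)))
E
```

```text
t: 15.07
tcp_pos: [0.459, 0.0638, 0.32]
ee_rot: [[-0.303, 0.953, -0.001], [0.953, 0.303, 0.002], [0.002, -0.0, -1.0]]
ft_force: [0.7, 0.3, -0.3]
grip_width: 0.0881
grasp_force: 0.0
t 15.0667 tcp [0.459  0.0638 0.32  ] q [-0.296  0.123  0.069  1.916 -0.012  1.103  0.085]
[[-0.303  0.953 -0.001]
 [ 0.953  0.303  0.002]
 [ 0.002 -0.    -1.   ]] F [ 0.7  0.3 -0.3] w 0.08805812949100132 0.0
[344.92588677 219.45677693] [272.58490226 230.05761269] [292.60904166 221.91839418]
```

View pics/w5.png

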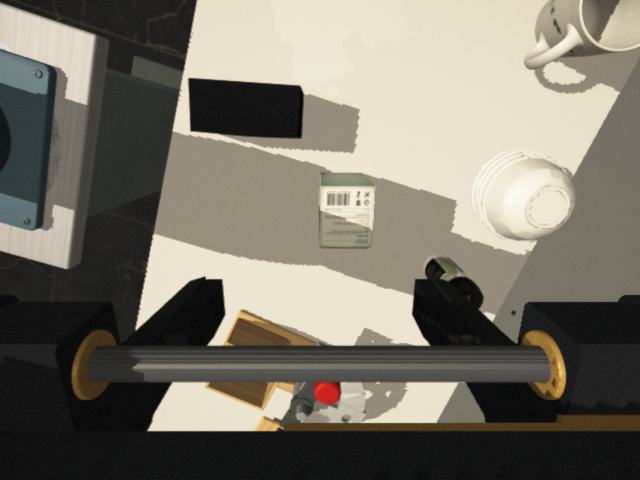

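The wrist view shows the box standing on end, its barcode end up with corners about (320,187), (376,187), (374,248) and (319,247). The mug, bowl, jar (455,283) and knob (327,392) look undisturbed.

```bash
python3 - <<'E'
from h import *
w=cap('wrist');o=robot.get_obs();R=np.array(o['ee_rot'])
C=[onplane(w,u,.122) for u in((320,187.5),(376,187.5),(374.5,248),(319,247))]
print(np.round(C,4),[np.linalg.norm(C[i]-C[i-1]) for i in range(4)]);m=np.mean(C,0)
for p,q in((0,1),(3,2),(0,3),(1,2)): d=C[q]-C[p];print(np.degrees(np.arctan2(d[1],d[0])))
print(m,'tool delta',R.T@(m-o['tcp_pos']))
# height from scene/side: greenish bright blob topmost near predicted
for n in('scene','side'):
    c=cap(n);print(n,proj(c,m),[np.round(proj(c,p),1) for p in C])
    h=cv2.cvtColor(c['img'],cv2.COLOR_RGB2HSV);p=proj(c,m-[0,0,.061]).astype(int)
    m_=((h[...,0]>28)&(h[...,0]<75)&(h[...,1]>25)).astype('uint8')
    x0,y0=p-[32,40];s=m_[y0:y0+80,x0:x0+64];k,l,S,ce=cv2.connectedComponentsWithStats(s);i=1+np.argmax(S[1:,4]);print('blob bbox',S[i][:2]+[x0,y0],S[i][2:])
    B=[proj(c,q-[0,0,z]) for q in C for z in(0,.122)];print('pred bbox',np.min(B,0),np.max(B,0))
E
```

```text
[[0.4545 0.08   0.122 ]
 [0.5077 0.0964 0.122 ]
 [0.5278 0.0362 0.122 ]
 [0.472  0.0201 0.122 ]] [np.float64(0.06237689989724273), np.float64(0.05565741084087177), np.float64(0.06347748542011357), np.float64(0.05805857875689793)]
17.146238189515863
16.068490241109092
-73.74015417866867
-71.5665814476898
[0.49050349 0.05818195 0.122     ] tool delta [-0.0111065   0.02891986  0.19741505]
scene [273.64005697 229.78922717] [array([259.7, 234.1]), array([264.8, 223.8]), array([287.5, 225.4]), array([282.5, 236.2])]
blob bbox [259 225] [ 31  51 890]
pred bbox [259.70842298 223.82025439] [288.80090517 274.27754296]
side [293.67843626 221.95084873] [array([279. , 222.1]), array([292.5, 214.6]), array([308.7, 221.7]), array([294.5, 229.8])]
blob bbox [279 226] [ 14  35 313]
pred bbox [279.03848467 214.57193909] [309.70596915 264.83244649]
```

```bash
python3 -m handwheel '[[-0.011,0.029,0.02,0,0,0,0.088],[-0.011,0.029,0.06,0,0,0,0.088],[-0.011,0.029,0.1,0,0,0,0.088],[-0.011,0.029,0.14,0,0,0,0.088],[-0.011,0.029,0.175,0,0,0,0.088],[-0.011,0.029,0.205,0,0,0,0.088],[-0.011,0.029,0.232,0,0,0,0.088],[-0.011,0.029,0.232,0,0,0,0.088],[-0.011,0.029,0.232,0,0,0,0.088]]'; python3 -m handwheel '[[0,0,0,0,0,0,0.045],[0,0,0,0,0,0,0.045],[0,0,0,0,0,0,0.045],[0,0,0,0,0,0,0.045],[0,0,0,0,0,0,0.045],[0,0,0,0,0,0,0.045]]'
```

```text
t: 16.12
tcp_pos: [0.4901, 0.059, 0.0872]
ee_rot: [[-0.296, 0.955, -0.003], [0.955, 0.296, -0.001], [0.0, -0.003, -1.0]]
ft_force: [0.7, -0.3, -0.0]
grip_width: 0.0885
grasp_force: 0.0
t: 16.62
tcp_pos: [0.4914, 0.0601, 0.0889]
ee_rot: [[-0.298, 0.955, 0.001], [0.955, 0.298, 0.0], [-0.0, 0.001, -1.0]]
ft_force: [-0.7, -0.1, 6.9]
grip_width: 0.0583
grasp_force: 30.0
```

```bash
python3 -m handwheel '[[0,0,-0.03,0,0,0,0.045],[0,0,-0.07,0,0,0,0.045],[0,0,-0.11,0,0,0,0.045],[0,0,-0.15,0,0,0,0.045],[0,0,-0.16,0,0,0,0.045]]' | grep -E 'tcp|ft_'; python3 -m handwheel '[[-0.023,-0.0127,0,0,0,-6.3,0.045],[-0.046,-0.0254,0,0,0,-12.6,0.045],[-0.069,-0.0381,0,0,0,-18.9,0.045],[-0.092,-0.0508,0,0,0,-25.2,0.045],[-0.115,-0.0635,0,0,0,-31.5,0.045],[-0.138,-0.0762,0,0,0,-37.8,0.045],[-0.161,-0.0889,0,0,0,-44.1,0.045],[-0.184,-0.1016,0,0,0,-50.4,0.045],[-0.207,-0.1144,0,0,0,-56.7,0.045],[-0.229,-0.1271,0,0,0,-62.9,0.045]]' >/dev/null;  python3 -m handwheel '[[0,0,0,0,0,0,0.045],[0,0,0,0,0,0,0.045],[0,0,0,0,0,0,0.045]]'; python3 - <<'E'
from h import *
w=cap('wrist','w6.png');a=cap('scene','s6.png');b=cap('side','d6.png')
i=w['img'];print(proj(w,(.4383,-.1964,.073)))
c=np.hstack([cv2.resize(a['img'][130:330,270:430],(400,500)),cv2.resize(b['img'][130:330,250:410],(400,500))])
cv2.imwrite('pics/c6.png',c[:,:,::-1])
E
```

```text
tcp_pos: [0.4937, 0.0604, 0.254]
ft_force: [1.5, 0.4, -0.3]
t: 18.12
tcp_pos: [0.4376, -0.1956, 0.2476]
ee_rot: [[-0.985, 0.171, -0.0], [0.171, 0.985, 0.001], [0.001, 0.001, -1.0]]
ft_force: [-0.1, 0.2, -0.7]
grip_width: 0.0583
grasp_force: 30.0
[317.48896436 213.78163489]
```

View pics/c6.png

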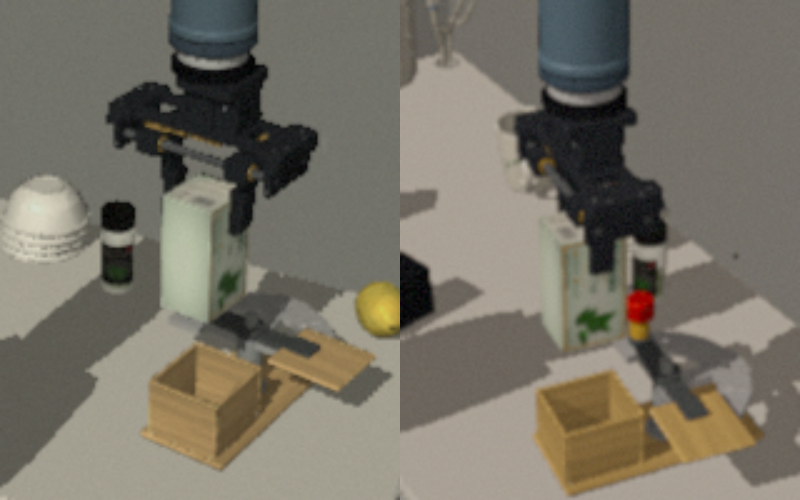

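The box is held upright over the open well. Scene crop: lower corners (163,303), (208,320), (245,298), and rim corners (150,378), (218,407), (258,368), (198,345). Side crop: lower corners (545,325), (568,348), (632,335), and rim corners (537,390), (575,437), (643,417), (613,373).

```bash
python3 - <<'E'
from h import *
a=cap('scene');b=cap('side')
S=lambda p:(p[0]/2.5+270-.3,p[1]/2.5+130-.3);T=lambda p:((p[0]-400)/2.5+250-.3,p[1]/2.5+130-.3)
X=lambda p,q:cross(a,S(p),b,T(q))
ex=np.array([.9854,-.170,0]);ey=np.array([.17,.9854,0]);W=np.array([.4383,-.1964,0])
f=lambda v:np.round([(v-W)@ex,(v-W)@ey,v[2]],4)
for n,p,q in(('bL',(163,303),(545,325)),('bN',(208,320),(568,348)),('bR',(245,298),(632,335)),('rL',(150,378),(537,390)),('rN',(218,407),(575,437)),('rR',(258,368),(643,417)),('rB',(198,345),(613,373))):
    v,e=X(p,q);print(n,f(v),round(e,4))
w=cap('wrist')
print('rim from w3-like ray skipped')
E
```

```text
bL [-0.0354  0.027   0.1602] 0.0067
bN [-0.0301 -0.0204  0.1597] 0.0005
bR [ 0.0367 -0.019   0.1524] 0.0037
rL [-0.0429  0.0364  0.0733] 0.0051
rN [-0.0304 -0.036   0.0631] 0.003
rR [ 0.0423 -0.0368  0.0675] 0.0058
rB [0.0411 0.0359 0.0688] 0.0029
rim from w3-like ray skipped
```

```bash
python3 -m handwheel '[[0.001,-0.001,0.02,0,0,0,0.045],[0.001,-0.001,0.05,0,0,0,0.045],[0.001,-0.001,0.075,0,0,0,0.045],[0.001,-0.001,0.085,0,0,0,0.045],[0.001,-0.001,0.095,0,0,0,0.045],[0.001,-0.001,0.105,0,0,0,0.045]]'; python3 -m handwheel '[[0,0,0.01,0,0,0,0.045],[0,0,0.02,0,0,0,0.045],[0,0,0.03,0,0,0,0.045],[0,0,0.038,0,0,0,0.045],[0,0,0.038,0,0,0,0.045],[0,0,0.038,0,0,0,0.045]]'
```

```text
t: 18.92
tcp_pos: [0.448, -0.1994, 0.1484]
ee_rot: [[-0.985, 0.169, 0.023], [0.168, 0.986, -0.006], [-0.023, -0.002, -1.0]]
ft_force: [17.0, 0.5, 33.5]
grip_width: 0.0578
grasp_force: 30.0
t: 19.42
tcp_pos: [0.4531, -0.2, 0.1116]
ee_rot: [[-0.985, 0.167, 0.031], [0.167, 0.986, -0.008], [-0.032, -0.003, -0.999]]
ft_force: [21.5, -1.0, 15.3]
grip_width: 0.0585
grasp_force: 30.0
```

```bash
python3 - <<'E'
from h import *
st();o=robot.get_obs();print(np.round(o['moment'],2),np.round(o['effort'],1))
W=np.array([.4383,-.1964,0]);ex=np.array([.9854,-.170,0]);ey=np.array([.17,.9854,0])
for n in('scene','side'):
    c=cap(n,n+'7.png');h=cv2.cvtColor(c['img'],cv2.COLOR_RGB2HSV)
    m=((h[...,0]>28)&(h[...,0]<80)&(h[...,1]>22)&(h[...,2]>60)).astype('uint8')
    p=proj(c,W+[0,0,.1]).astype(int);M=np.zeros_like(m);M[p[1]-45:p[1]+45,p[0]-35:p[0]+35]=1;m*=M
    k,l,S,ce=cv2.connectedComponentsWithStats(m);i=1+np.argmax(S[1:,4]);print(n,S[i],ce[i])
    for s in(0,.016):
        print(' pred top corners shift',s,[np.round(proj(c,W+ex*(x+s)+ey*y+[0,0,.1116-.0889+.122]),1).tolist() for x,y in((-.0325,.029),(-.0325,-.029),(.0325,-.029),(.0325,.029))])
    g=l==i;rows=np.where(g.any(1))[0]
    for r in rows[::3]: xs=np.where(g[r])[0];print(r,xs.min(),xs.max(),end='; ')
    print()
E
```

```text
t 19.4167 tcp [ 0.4531 -0.2     0.1116] q [ 0.273  0.456  0.065  2.065 -0.056  0.59   1.78 ]
[[-0.985  0.167  0.031]
 [ 0.167  0.986 -0.008]
 [-0.032 -0.003 -0.999]] F [21.5 -1.  15.3] w 0.05854795173359087 30.002303486689925
[-0.2  -5.   -0.02] [  4.  -31.2   5.    2.3   1.4   7.1   0. ]
scene [ 334  242   39   48 1076] [351.60780669 267.45724907]
 pred top corners shift 0 [[335.2, 256.8], [355.2, 264.7], [369.9, 252.9], [350.2, 245.5]]
 pred top corners shift 0.016 [[339.0, 254.0], [358.9, 261.7], [373.3, 250.0], [353.7, 242.8]]
242 348 348; 245 346 356; 248 345 361; 251 344 362; 254 343 364; 257 342 363; 260 341 363; 263 340 363; 266 339 363; 269 338 371; 272 337 370; 275 336 368; 278 335 367; 281 334 365; 284 339 363; 287 346 359; 
side [308 262  23  37 393] [318.47073791 280.47073791]
 pred top corners shift 0 [[308.7, 262.7], [317.4, 276.1], [342.5, 269.7], [333.0, 256.8]]
 pred top corners shift 0.016 [[314.8, 261.2], [323.7, 274.5], [348.5, 268.2], [338.9, 255.3]]
262 321 322; 265 320 323; 268 318 324; 271 317 329; 274 314 329; 277 313 328; 280 312 326; 283 309 324; 286 308 323; 289 309 321; 292 311 319; 295 312 317; 298 314 315;
```

The box has pitched in the grip, with its left edge slanting from (343,254) to (334,281) in the scene mask. I'll ease it out, measure the pitch, and re-square it.

```bash
python3 -m handwheel '[[-0.006,0,0,0,0,0,0.045],[-0.012,0,0,0,0,0,0.045],[-0.012,0,-0.01,0,0,0,0.045],[-0.012,0,-0.02,0,0,0,0.045],[-0.012,0,-0.03,0,0,0,0.045]]' | grep -E 'tcp|ft_'; python3 -m handwheel '[[0,0,-0.02,0,0,0,0.045],[0,0,-0.04,0,0,0,0.045],[0,0,-0.06,0,0,0,0.045],[0,0,-0.09,0,0,0,0.045],[0,0,-0.11,0,0,0,0.045],[0,0,-0.11,0,0,0,0.045],[0,0,-0.11,0,0,0,0.045]]'; cat > sil.py <<'E'
from h import *
def sil(n,P,dx=40,dy=50):
    c=cap(n);h=cv2.cvtColor(c['img'],cv2.COLOR_RGB2HSV)
    m=((h[...,0]>28)&(h[...,0]<80)&(h[...,1]>18)&(h[...,2]>50)).astype('uint8')
    p=proj(c,P).astype(int);M=np.zeros_like(m);M[p[1]-dy:p[1]+dy,p[0]-dx:p[0]+dx]=1;m*=M
    m=cv2.morphologyEx(m,cv2.MORPH_CLOSE,np.ones((5,5),np.uint8))
    k,l,S,ce=cv2.connectedComponentsWithStats(m);i=1+np.argmax(S[1:,4]);g=(l==i).astype('uint8')
    ct=max(cv2.findContours(g,cv2.RETR_EXTERNAL,cv2.CHAIN_APPROX_NONE)[0],key=cv2.contourArea)
    hull=cv2.convexHull(ct);ap=cv2.approxPolyDP(hull,2.0,True)[:,0]
    print(n,'bbox',S[i],'poly',ap.tolist());return c,g,ap
E
python3 - <<'E'
from sil import *
o=robot.get_obs();P=np.array(o['tcp_pos']);R=np.array(o['ee_rot']);st()
ex=np.array([.9854,-.170,0]);ey=np.array([.17,.9854,0])
for n in('scene','side'):
    c,g,ap=sil(n,P+[0,0,-.03])
    for t in(0,15):
        a=np.radians(t);d=np.cos(a)*ex-np.sin(a)*np.array([0,0,1])*-1*-1; up=np.cos(a)*np.array([0,0,1])+np.sin(a)*ex
        H=P+[0,0,.0187]
        print(t,[np.round(proj(c,H+d*x+ey*y+up*z)).tolist() for x,y,z in((-.0325,.029,-.1076),(-.0325,-.029,-.1076),(.0325,-.029,-.1076),(-.0325,.029,.0144),(-.0325,-.029,.0144))])
E
```

```text
tcp_pos: [0.4475, -0.1991, 0.1358]
ft_force: [-0.2, 0.3, -1.4]
t: 20.52
tcp_pos: [0.4482, -0.1994, 0.246]
ee_rot: [[-0.985, 0.17, 0.002], [0.17, 0.985, -0.0], [-0.002, -0.0, -1.0]]
ft_force: [0.1, 0.8, -1.2]
grip_width: 0.058
grasp_force: 30.0
t 20.5167 tcp [ 0.4482 -0.1994  0.246 ] q [ 0.25   0.254  0.091  1.949 -0.028  0.938  1.754]
[[-0.985  0.17   0.002]
 [ 0.17   0.985 -0.   ]
 [-0.002 -0.    -1.   ]] F [ 0.1  0.8 -1.2] w 0.05800182912606772 30.000022931490093
scene bbox [ 316  178   80   96 4315] poly [[316, 178], [365, 187], [394, 200], [394, 271], [369, 273], [317, 261]]
0 [[338.0, 251.0], [358.0, 259.0], [373.0, 247.0], [339.0, 206.0], [360.0, 214.0]]
15 [[332.0, 251.0], [352.0, 259.0], [366.0, 254.0], [340.0, 203.0], [361.0, 210.0]]
side bbox [ 303  215   53   45 1184] poly [[303, 241], [319, 215], [355, 223], [353, 248], [331, 259], [310, 254]]
0 [[313.0, 258.0], [322.0, 271.0], [347.0, 265.0], [312.0, 215.0], [321.0, 227.0]]
15 [[302.0, 256.0], [311.0, 270.0], [336.0, 269.0], [314.0, 212.0], [323.0, 224.0]]
```

```bash
python3 - <<'E'
from h import *
o=robot.get_obs();P=np.array(o['tcp_pos'])
for n,bg,x0,x1,y0,y1 in(('scene','s5.png',315,395,205,275),('side','d5.png',290,365,215,285)):
    c=cap(n,n+'8.png');i=c['img'].astype(float);g=cv2.imread('pics/'+bg)[:,:,::-1].astype(float)
    gr=i[...,1]-(i[...,0])   # greenness G-R
    m=(gr>-2)&(i[...,1]-i[...,2]>5)&(np.abs(i-g).sum(2)>25)
    for r in range(y0,y1,4):
        xs=np.where(m[r,x0:x1])[0]
        # longest run
        if len(xs)<5:continue
        runs=np.split(xs,np.where(np.diff(xs)>3)[0]+1);q=max(runs,key=len);print(r,q[0]+x0,q[-1]+x0,end='; ')
    print(n)
E
```

```text
205 343 366; 209 342 365; 213 338 364; 217 339 364; 221 338 360; 225 336 358; 229 335 365; 233 333 368; 237 333 368; 241 338 365; 245 381 391; 249 386 393; 253 332 335; 257 325 329; scene
219 318 323; 223 315 328; 227 313 328; 231 311 325; 235 308 322; 239 305 330; 243 303 318; 247 319 330; 251 317 337; 255 316 334; side
```

```bash
cat > edge.py <<'E'
from h import *
def edge(sp,dp):
    N=[]
    a=cap('scene');b=cap('side')
    for c,p in((a,sp),(b,dp)):
        p=np.array(p,float);k=np.polyfit(p[:,1],p[:,0],1);r0,r1=p[:,1].min(),p[:,1].max()
        d0=ray(c,(np.polyval(k,r0),r0))[1];d1=ray(c,(np.polyval(k,r1),r1))[1];v=np.cross(d0,d1);N.append(v/np.linalg.norm(v));print('fit',k,np.round(np.polyval(k,p[:,1])-p[:,0],1))
    d=np.cross(*N);d/=np.linalg.norm(d);d*=np.sign(d[2])
    ex=np.array([.9854,-.170,0]);ey=np.array([.17,.9854,0])
    print('edge dir caddy',np.round([d@ex,d@ey,d[2]],3),'tilt x deg',np.degrees(np.arctan2(d@ex,d[2])),'tilt y',np.degrees(np.arctan2(d@ey,d[2])))
    return a,b,d
E
python3 - <<'E'
from edge import *
a,b,d=edge([(343,205),(342,209),(339,217),(338,221),(336,225),(335,229),(333,233)],[(318,219),(315,223),(313,227),(311,231),(308,235),(305,239),(303,243)])
W=np.array([.4383,-.1964,0]);ex=np.array([.9854,-.170,0]);ey=np.array([.17,.9854,0])
v,e=cross(a,(332.3,237),b,(302.8,243.5));print(v,e,[(v-W)@ex,(v-W)@ey])
o=robot.get_obs();H=np.array(o['tcp_pos'])+[0,0,.0187];print('rel hold',(v-H)@ex,(v-H)@ey,v[2]-H[2])
E
```

```text
fit [-3.55072464e-01  4.16065217e+02] [ 0.3 -0.1  0.  -0.4  0.2 -0.2  0.3]
fit [ -0.625      454.80357143] [-0.1  0.4 -0.1 -0.6 -0.1  0.4 -0.1]
edge dir caddy [ 0.564 -0.     0.826] tilt x deg 34.318387881242074 tilt y -0.01760795218438878
[ 0.39766176 -0.16047644  0.20667441] 0.0016989777407573766 [np.float64(-0.04615192477001007), np.float64(0.028490572505467358)]
rel hold -0.055741968171184327 0.029530984299061237 -0.0559259939889607
```

```bash
python3 -m handwheel '[[-0.001,0.025,0,0,0,0,0.045],[-0.002,0.05,0,0,0,0,0.045],[-0.004,0.075,0,0,0,0,0.045],[-0.005,0.1,0,0,0,0,0.045],[-0.006,0.13,0,0,0,0,0.045],[-0.007,0.16,0,0,0,0,0.045],[-0.009,0.19,0,0,0,0,0.045],[-0.01,0.22,0,0,0,0,0.045],[-0.012,0.248,0,0,0,0,0.045],[-0.012,0.248,0,0,0,0,0.045]]' >/dev/null; python3 -m handwheel '[[0,0,0,0,-6,0,0.045],[0,0,0,0,-12,0,0.045],[0,0,0,0,-18,0,0.045],[0,0,0,0,-24,0,0.045],[0,0,0,0,-30,0,0.045],[0,0,0,0,-34,0,0.045],[0,0,0,0,-34,0,0.045],[0,0,0,0,-34,0,0.045]]'; python3 - <<'E'
from h import *
st();o=robot.get_obs();R=np.array(o['ee_rot']);print('down in tool',R.T@[0,0,-1],'hold',np.array(o['tcp_pos'])-.0187*R[:,2])
cc={}
for n in('scene','side'):
    c=cap(n,n+'9.png');i=c['img'].astype(float)
    bg=cv2.imread('pics/'+n+'8.png')[:,:,::-1].astype(float)
    H=np.array(o['tcp_pos'])-.0187*R[:,2];ex=np.array([.9854,-.170,0]);ey=np.array([.17,.9854,0])
    Q=[proj(c,H+ex*(x+.018)+ey*y+[0,0,z]) for x in(-.0325,.0325) for y in(-.029,.029) for z in(-.0776,.0444)];lo,hi=np.min(Q,0).astype(int)-8,np.max(Q,0).astype(int)+8
    print(n,np.round(Q,0).tolist())
    m=(i[...,1]-i[...,0]>-2)&(i[...,1]-i[...,2]>5)&(np.abs(i-bg).sum(2)>25)
    for r in range(lo[1],hi[1],4):
        xs=np.where(m[r,lo[0]-10:hi[0]+10])[0]
        if len(xs)<5:continue
        q=max(np.split(xs,np.where(np.diff(xs)>3)[0]+1),key=len)+lo[0]-10;print(r,q[0],q[-1],end='; ')
    print()
E
```

```text
t: 22.32
tcp_pos: [0.5005, 0.0429, 0.2437]
ee_rot: [[-0.817, 0.168, 0.551], [0.139, 0.986, -0.095], [-0.559, -0.001, -0.829]]
ft_force: [-0.8, 0.5, -0.7]
grip_width: 0.0578
grasp_force: 30.0
t 22.3167 tcp [0.5005 0.0429 0.2437] q [-0.405  0.062  0.042  2.364  0.998  0.342  0.145]
[[-0.817  0.168  0.551]
 [ 0.139  0.986 -0.095]
 [-0.559 -0.001 -0.829]] F [-0.8  0.5 -0.7] w 0.0578041188269088 30.000465125776827
down in tool [0.55890931 0.00085027 0.82922836] hold [0.49024089 0.04468053 0.25916118]
scene [[282.0, 217.0], [280.0, 174.0], [265.0, 210.0], [263.0, 168.0], [298.0, 207.0], [297.0, 165.0], [281.0, 201.0], [279.0, 160.0]]
179 266 271; 183 263 268; 187 264 271; 191 263 283; 195 276 296; 199 264 296; 203 264 298; 207 264 293; 211 270 296; 215 303 306; 
side [[294.0, 212.0], [292.0, 171.0], [287.0, 202.0], [285.0, 162.0], [316.0, 207.0], [315.0, 167.0], [308.0, 198.0], [307.0, 158.0]]
162 302 307; 174 303 312; 178 300 311; 182 299 311; 186 301 304; 190 286 290; 194 294 312; 198 294 311; 202 294 311; 206 294 300;
```

```bash
python3 -m handwheel '[[-0.019,0.001,0.0125,0,0,0,0.045],[-0.0375,0.003,0.025,0,0,0,0.045],[-0.022,0.003,0.048,0,0,0,0.045],[-0.007,0.003,0.07,0,0,0,0.045],[0.008,0.003,0.093,0,0,0,0.045],[0.023,0.003,0.116,0,0,0,0.045],[0.039,0.003,0.139,0,0,0,0.045],[0.0545,0.003,0.162,0,0,0,0.045],[0.0545,0.003,0.162,0,0,0,0.045],[0.0545,0.003,0.162,0,0,0,0.045]]'; python3 - <<'E'
from h import *
st();o=robot.get_obs();R=np.array(o['ee_rot']);H=np.array(o['tcp_pos'])-.0187*R[:,2];print('hold',H,'bottom est',H[2]-.0776)
E
```

```text
t: 23.25
tcp_pos: [0.5483, 0.0381, 0.079]
ee_rot: [[-0.816, 0.171, 0.552], [0.142, 0.985, -0.094], [-0.56, 0.002, -0.829]]
ft_force: [-0.6, -0.7, -0.6]
grip_width: 0.0578
grasp_force: 30.0
t 23.25 tcp [0.5483 0.0381 0.079 ] q [-0.183  0.539 -0.142  2.342  2.277  0.427 -1.119]
[[-0.816  0.171  0.552]
 [ 0.142  0.985 -0.094]
 [-0.56   0.002 -0.829]] F [-0.6 -0.7 -0.6] w 0.05778372244033058 30.000552472192794
hold [0.53798153 0.03986123 0.09444909] bottom est 0.016849091984688383
```

```bash
python3 - <<'E'
from edge import *
o=robot.get_obs();R=np.array(o['ee_rot']);H=np.array(o['tcp_pos'])-.0187*R[:,2];ex=np.array([.9854,-.170,0]);ey=np.array([.17,.9854,0])
E=[]
for n in('scene','side'):
    c=cap(n,n+'10.png');i=c['img'].astype(float);bg=cv2.imread('pics/'+n+'8.png')[:,:,::-1].astype(float)
    f=lambda x,y,z:proj(c,H+ex*(x+.018)+ey*y+[0,0,z])
    A,B=f(-.0325,.029,.04),f(-.0325,.029,-.0776);print(n,np.round(A),np.round(B),np.round(f(-.0325,-.029,-.0776)))
    m=(i[...,1]-i[...,0]>-3)&(i[...,1]-i[...,2]>3)
    L=[]
    for r in range(int(A[1]),int(B[1])+6,3):
        x0=int(B[0])-14;xs=np.where(m[r,x0:x0+45])[0]
        if len(xs)<5: L.append((r,0,0));continue
        q=max(np.split(xs,np.where(np.diff(xs)>3)[0]+1),key=len)+x0;L.append((r,int(q[0]),int(q[-1])))
    print(L)
E
```

```text
scene [276. 219.] [278. 255.] [294. 261.]
[(218, 0, 0), (221, 0, 0), (224, 0, 0), (227, 277, 288), (230, 275, 279), (233, 275, 283), (236, 276, 287), (239, 277, 308), (242, 277, 308), (245, 276, 308), (248, 277, 307), (251, 275, 308), (254, 276, 299), (257, 283, 306)]
side [303. 213.] [304. 246.] [311. 256.]
[(212, 0, 0), (215, 0, 0), (218, 0, 0), (221, 0, 0), (224, 318, 327), (227, 320, 327), (230, 317, 327), (233, 315, 326), (236, 315, 327), (239, 319, 327), (242, 311, 326), (245, 311, 326), (248, 311, 326), (251, 305, 326)]
```

```bash
python3 -m handwheel '[[0.0028,0,0.0041,0,0,0,0.045],[0.005,0,0.0075,0,0,0,0.045],[0.0056,0,0.0083,0,0,0,0.045],[0.0056,0,0.0083,0,0,0,0.045]]' | grep -E 'tcp|ft_'; python3 -m handwheel '[[0.0011,0,0.0017,0,0,0,0.045],[0.0017,0,0.0025,0,0,0,0.045],[0.0017,0,0.0025,0,0,0,0.045]]' | grep -E 'tcp|ft_'
```

```text
tcp_pos: [0.5483, 0.0382, 0.0713]
ft_force: [0.4, 0.4, -0.3]
tcp_pos: [0.5477, 0.0384, 0.0675]
ft_force: [-0.3, -0.9, -0.9]
```

```bash
python3 -m handwheel '[[0.0011,0,0.0017,0,0,0,0.045],[0.0011,0,0.0017,0,0,0,0.045],[0.0011,0,0.0017,0,0,0,0.045]]' | grep -E 'tcp|ft_'
```

```text
tcp_pos: [0.5475, 0.0382, 0.065]
ft_force: [-0.1, -0.3, -0.5]
```

```bash
for k in 1 2; do python3 -m handwheel '[[0.0011,0,0.0017,0,0,0,0.045],[0.0011,0,0.0017,0,0,0,0.045],[0.0011,0,0.0017,0,0,0,0.045]]' | grep -E 'tcp|ft_'; done
```

```text
tcp_pos: [0.5477, 0.0383, 0.0631]
ft_force: [0.7, 0.6, -0.4]
tcp_pos: [0.5476, 0.0384, 0.0624]
ft_force: [-12.2, 1.1, 22.6]
```

```bash
python3 -m handwheel '[[-0.0006,0,-0.0008,0,0,0,0.045],[-0.0006,0,-0.0008,0,0,0,0.088],[-0.0006,0,-0.0008,0,0,0,0.088],[-0.0006,0,-0.0008,0,0,0,0.088],[-0.0006,0,-0.0008,0,0,0,0.088],[0,0,-0.03,0,0,0,0.088],[0,0,-0.07,0,0,0,0.088],[0,0,-0.11,0,0,0,0.088],[-0.01,0,-0.15,0,0,0,0.088],[-0.03,0,-0.19,0,0,0,0.088]]'; python3 - <<'E'
from h import *
st();o=robot.get_obs();R=np.array(o['ee_rot']);print('delta to flat',R.T@(np.array([.53,.035,.32])-o['tcp_pos']))
E
```

```text
t: 25.52
tcp_pos: [0.502, 0.0499, 0.1374]
ee_rot: [[-0.819, 0.171, 0.548], [0.144, 0.985, -0.093], [-0.556, 0.003, -0.831]]
ft_force: [-0.1, -2.2, 0.6]
grip_width: 0.0883
grasp_force: 0.0
t 25.5167 tcp [0.502  0.0499 0.1374] q [ 0.365  0.466 -0.848  2.394  1.808  0.631 -0.608]
[[-0.819  0.171  0.548]
 [ 0.144  0.985 -0.093]
 [-0.556  0.003 -0.831]] F [-0.1 -2.2  0.6] w 0.08826501855692126 0.0
delta to flat [-0.12651432 -0.00935618 -0.13507851]
```

```bash
python3 -m handwheel '[[-0.02,0,-0.02,0,3,0,0.088],[-0.04,0,-0.045,0,9,0,0.088],[-0.06,-0.003,-0.07,0,15,0,0.088],[-0.08,-0.006,-0.09,0,21,0,0.088],[-0.1,-0.009,-0.115,0,27,0,0.088],[-0.1265,-0.009,-0.135,0,33.8,0,0.088],[-0.1265,-0.009,-0.135,0,33.8,0,0.088],[-0.1265,-0.009,-0.135,0,33.8,0,0.088],[-0.1265,-0.009,-0.135,0,33.8,0,0.088]]'; python3 - <<'E'
from h import *
st();w=cap('wrist','w11.png');i=w['img'].astype(float)
ex=np.array([.9854,-.170,0]);ey=np.array([.17,.9854,0]);C=np.array([.5525,.037,.122])
print([np.round(proj(w,C+ex*x+ey*y)).tolist() for x,y in((-.0325,-.029),(-.0325,.029),(.0325,.029),(.0325,-.029))])
m=((i[...,1]-i[...,0]>-2)&(i[...,1]-i[...,2]>3)).astype('uint8');m[300:]=0
k,l,S,ce=cv2.connectedComponentsWithStats(cv2.morphologyEx(m,cv2.MORPH_OPEN,np.ones((3,3),np.uint8)))
for q in np.argsort(-S[1:,4])[:4]+1:print(S[q],ce[q])
E
```

```text
t: 26.27
tcp_pos: [0.5308, 0.0362, 0.3259]
ee_rot: [[-0.985, 0.17, 0.012], [0.17, 0.985, 0.004], [-0.012, 0.006, -1.0]]
ft_force: [1.9, 1.6, -0.8]
grip_width: 0.0881
grasp_force: 0.0
t 26.2667 tcp [0.5308 0.0362 0.3259] q [ 0.672  0.433 -1.08   1.714  0.405  1.227  0.896]
[[-0.985  0.17   0.012]
 [ 0.17   0.985  0.004]
 [-0.012  0.006 -1.   ]] F [ 1.9  1.6 -0.8] w 0.08810931280232137 0.0
[[293.0, 193.0], [350.0, 193.0], [348.0, 253.0], [294.0, 253.0]]
[297 175  52  20 814] [322.05036855 184.86117936]
[ 67 213  44  19 394] [ 85.41116751 221.21827411]
[114 213  23  20 228] [124.99122807 221.79385965]
[ 39 215  21   9 104] [ 48.52884615 218.19230769]
```

```bash
python3 - <<'E'
from h import *
i=cv2.imread('pics/w11.png')[:,:,::-1].astype(int)
print('rows',[(r,i[r,300].tolist(),i[r,340].tolist()) for r in range(168,268,4)])
for r in(205,225,245):print(r,[(x,i[r,x].tolist()) for x in list(range(282,306,3))+list(range(334,362,3))])
E
```

```text
rows [(168, [124, 116, 102], [207, 194, 175]), (172, [125, 116, 103], [202, 192, 170]), (176, [116, 109, 93], [178, 178, 150]), (180, [84, 81, 66], [179, 184, 153]), (184, [74, 76, 63], [181, 185, 155]), (188, [145, 148, 122], [170, 173, 144]), (192, [171, 171, 143], [184, 187, 157]), (196, [219, 209, 181], [212, 202, 176]), (200, [220, 211, 184], [154, 146, 125]), (204, [222, 212, 187], [199, 188, 163]), (208, [221, 210, 185], [162, 151, 131]), (212, [218, 209, 182], [209, 196, 171]), (216, [208, 198, 172], [201, 191, 167]), (220, [218, 208, 181], [189, 177, 154]), (224, [220, 210, 182], [200, 189, 163]), (228, [221, 210, 183], [194, 183, 158]), (232, [221, 209, 183], [199, 196, 163]), (236, [219, 208, 181], [177, 179, 150]), (240, [214, 203, 175], [177, 184, 151]), (244, [216, 208, 180], [183, 181, 150]), (248, [199, 194, 166], [191, 190, 160]), (252, [126, 116, 97], [115, 107, 89]), (256, [124, 118, 103], [121, 113, 98]), (260, [123, 117, 100], [124, 115, 100]), (264, [123, 115, 101], [124, 114, 101])]
205 [(282, [126, 118, 103]), (285, [123, 115, 101]), (288, [124, 117, 102]), (2
[... 526 characters left out ...]
, (303, [224, 212, 184]), (334, [204, 193, 167]), (337, [193, 182, 157]), (340, [198, 187, 162]), (343, [185, 175, 151]), (346, [206, 202, 172]), (349, [143, 142, 119]), (352, [199, 188, 166]), (355, [206, 196, 171]), (358, [209, 198, 178]), (361, [209, 198, 177])]
245 [(282, [124, 115, 101]), (285, [124, 115, 101]), (288, [124, 116, 100]), (291, [124, 117, 102]), (294, [120, 112, 97]), (297, [168, 170, 143]), (300, [212, 204, 175]), (303, [206, 196, 169]), (334, [170, 178, 146]), (337, [169, 176, 145]), (340, [171, 178, 144]), (343, [182, 186, 155]), (346, [188, 189, 159]), (349, [126, 120, 104]), (352, [122, 113, 96]), (355, [164, 153, 132]), (358, [208, 198, 176]), (361, [207, 196, 174])]
```

```bash
python3 -m handwheel '[[0,0,0,0,0,0,0.088],[0,0,0,0,0,0,0.088],[0,0,0,0,0,0,0.088]]';python3 - <<'E'
from h import *
st();w=cap('wrist');c=onplane(w,(322.5,222.2),.122);print(c)
o=robot.get_obs();print(np.array(o['ee_rot']).T@(c-o['tcp_pos']))
E
```

```text
t: 26.57
tcp_pos: [0.5292, 0.0353, 0.3199]
ee_rot: [[-0.985, 0.171, 0.012], [0.171, 0.985, -0.002], [-0.012, 0.0, -1.0]]
ft_force: [-0.1, 0.0, -0.1]
grip_width: 0.0879
grasp_force: 0.0
t 26.5667 tcp [0.5292 0.0353 0.3199] q [ 0.668  0.434 -1.075  1.726  0.412  1.217  0.888]
[[-0.985  0.171  0.012]
 [ 0.171  0.985 -0.002]
 [-0.012  0.    -1.   ]] F [-0.1  0.  -0.1] w 0.08788707244259461 0.0
[0.5474236  0.03659107 0.122     ]
[-0.01554061  0.00435332  0.19822811]
```

```bash
cat > top.py <<'E'
from h import *
def top(z=.122):
    w=cap('wrist');g=cv2.GaussianBlur(w['img'],(3,3),0).astype(int)
    ctr=proj(w,(.5517,.0382,z)).round().astype(int);print('pred',ctr)
    dif=lambda p,q:np.abs(p-q).sum()
    # vertical edges at rows near the far end (shadow left), bottom edge at columns
    lx=[];rx=[];by=[];ty=[]
    for r in range(ctr[1]+14,ctr[1]+25,2):
        L=[dif(g[r,x+1],g[r,x-1]) for x in range(ctr[0]-36,ctr[0]-18)];lx.append(ctr[0]-36+int(np.argmax(L)))
        L=[dif(g[r,x+1],g[r,x-1]) for x in range(ctr[0]+18,ctr[0]+36)];rx.append(ctr[0]+18+int(np.argmax(L)))
    for x in range(ctr[0]-18,ctr[0]+19,4):
        L=[dif(g[y+1,x],g[y-1,x]) for y in range(ctr[1]+20,ctr[1]+40)];by.append(ctr[1]+20+int(np.argmax(L)))
        s=[int(2*g[y,x,1]-g[y,x,0]-g[y,x,2]) for y in range(ctr[1]-45,ctr[1]-15)];gr=[int(g[y,x,1]-g[y,x,0]) for y in range(ctr[1]-45,ctr[1]-15,2)];ty.append(gr)
    print('L',lx,'R',rx,'B',by);print('G-R rows from',ctr[1]-45,ty[0],ty[2]);return w
E
python3 -m handwheel '[[-0.01,0.004,0,0,0.7,0,0.088],[-0.01,0.004,0,0,0.7,0,0.088],[-0.01,0.004,0,0,0.7,0,0.088],[-0.01,0.004,0,0,0.7,0,0.088]]'; python3 - <<'E'
from top import *
top()
E
```

```text
t: 26.95
tcp_pos: [0.5403, 0.0376, 0.3212]
ee_rot: [[-0.985, 0.172, 0.001], [0.172, 0.985, 0.001], [-0.001, 0.001, -1.0]]
ft_force: [-0.2, 0.1, -0.5]
grip_width: 0.0882
grasp_force: 0.0
pred [321 218]
L [np.int64(294), np.int64(294), np.int64(294), np.int64(294), np.int64(294), np.int64(294)] R [np.int64(351), np.int64(345), np.int64(353), np.int64(353), np.int64(353), np.int64(354)] B [np.int64(247), np.int64(247), np.int64(247), np.int64(247), np.int64(247), np.int64(247), np.int64(247), np.int64(247), np.int64(247), np.int64(247)]
G-R rows from 173 [-2, 1, 2, 3, 4, 5, 4, 3, -4, -10, -9, -7, -5, -7, -6] [0, 2, 3, 3, 5, 4, 5, 4, -4, -9, -10, -7, -7, -7, -7]
```

```bash
python3 - <<'E'
from h import *
w=cap('wrist');o=robot.get_obs();R=np.array(o['ee_rot'])
C=[onplane(w,u,.122) for u in((294,188.5),(294,247),(347.5,247))];print(np.round(C,4),np.linalg.norm(C[1]-C[0]),np.linalg.norm(C[2]-C[1]))
c=(C[0]+C[2])/2;print(c,R.T@(c-o['tcp_pos']))
# side views: does edge bottom-left of standing box agree in height?
for n in('scene','side'):
    a=cap(n,n+'12.png');print(n,[np.round(proj(a,p-[0,0,z])).tolist() for p in C for z in(0,.122)])
    i=a['img'].astype(int)
    p=proj(a,c-[0,0,.03]).astype(int)
    print([(r,(i[r,p[0],1]-i[r,p[0],0])) for r in range(p[1]-34,p[1]+50,3)])
E
```

```text
[[0.5176 0.017  0.122 ]
 [0.5783 0.0052 0.122 ]
 [0.588  0.0606 0.122 ]] 0.06179713459309056 0.05626719595264725
[0.55278587 0.03883041 0.122     ] [-0.01147213  0.00330342  0.19956106]
scene [[292.0, 229.0], [293.0, 266.0], [306.0, 220.0], [307.0, 257.0], [290.0, 214.0], [292.0, 251.0]]
[(196, np.int64(-1)), (199, np.int64(1)), (202, np.int64(-5)), (205, np.int64(-3)), (208, np.int64(-3)), (211, np.int64(-5)), (214, np.int64(-3)), (217, np.int64(1)), (220, np.int64(-5)), (223, np.int64(-4)), (226, np.int64(-1)), (229, np.int64(2)), (232, np.int64(0)), (235, np.int64(2)), (238, np.int64(0)), (241, np.int64(2)), (244, np.int64(3)), (247, np.int64(3)), (250, np.int64(3)), (253, np.int64(5)), (256, np.int64(4)), (259, np.int64(2)), (262, np.int64(5)), (265, np.int64(2)), (268, np.int64(-3)), (271, np.int64(1)), (274, np.int64(-4)), (277, np.int64(-3))]
side [[309.0, 226.0], [310.0, 260.0], [329.0, 221.0], [329.0, 256.0], [322.0, 212.0], [322.0, 246.0]]
[(193, np.int64(-7)), (196, np.int64(-10)), (199, np.int64(-6)), (202, np.int64(-6)), (205, np.int64(-9)), (208, np.int64(-7)), (211, np.int64(-11)), (214, np.int64(-8)), (217, np.int64(-7)), (220, np.int64(-10)), (223, np.int64(-8)), (226, np.int64(-7)), (229, np.int64(2)), (232, np.int64(3)), (235, np.int64(-1)), (238, np.int64(-2)), (241, np.int64(-1)), (244, np.int64(0)), (247, np.int64(6)), (250, np.int64(19)), (253, np.int64(9)), (256, np.int64(14)), (259, np.int64(-7)), (262, np.int64(-5)), (265, np.int64(-6)), (268, np.int64(-5)), (271, np.int64(-8)), (274, np.int64(-10))]
```

```bash
python3 -m handwheel '[[-0.0115,0.0033,0.02,0,0,0,0.088],[-0.0115,0.0033,0.06,0,0,0,0.088],[-0.0115,0.0033,0.1,0,0,0,0.088],[-0.0115,0.0033,0.14,0,0,0,0.088],[-0.0115,0.0033,0.175,0,0,0,0.088],[-0.0115,0.0033,0.205,0,0,0,0.088],[-0.0115,0.0033,0.225,0,0,0,0.088],[-0.0115,0.0033,0.233,0,0,0,0.088],[-0.0115,0.0033,0.233,0,0,0,0.088],[-0.0115,0.0033,0.233,0,0,0,0.088]]'; python3 -m handwheel '[[0,0,0,0,0,0,0.045],[0,0,0,0,0,0,0.045],[0,0,0,0,0,0,0.045],[0,0,0,0,0,0,0.045],[0,0,0,0,0,0,0.045],[0,0,0,0,0,0,0.045]]'; python3 -m handwheel '[[0,0,-0.02,0,0,0,0.045],[0,0,-0.05,0,0,0,0.045],[0,0,-0.08,0,0,0,0.045],[0,0,-0.11,0,0,0,0.045],[0,0,-0.14,0,0,0,0.045],[0,0,-0.16,0,0,0,0.045],[0,0,-0.16,0,0,0,0.045],[0,0,-0.16,0,0,0,0.045]]'; python3 - <<'E'
from h import *
st();print(np.array(robot.get_obs()['ee_rot']).T@(np.array([.4383,-.1964,.247])-robot.get_obs()['tcp_pos']))
E
```

```text
t: 27.98
tcp_pos: [0.5541, 0.0392, 0.0896]
ee_rot: [[-0.985, 0.173, 0.003], [0.173, 0.985, 0.002], [-0.002, 0.002, -1.0]]
ft_force: [-0.1, 0.4, 0.3]
grip_width: 0.0882
grasp_force: 0.0
t: 28.48
tcp_pos: [0.554, 0.0388, 0.0893]
ee_rot: [[-0.985, 0.173, 0.003], [0.173, 0.985, 0.001], [-0.003, 0.002, -1.0]]
ft_force: [-0.3, -0.6, 4.3]
grip_width: 0.0581
grasp_force: 30.0
t: 29.15
tcp_pos: [0.5536, 0.0387, 0.2492]
ee_rot: [[-0.985, 0.173, 0.004], [0.173, 0.985, 0.001], [-0.003, 0.002, -1.0]]
ft_force: [-0.8, -0.2, -1.5]
grip_width: 0.058
grasp_force: 30.0
t 29.15 tcp [0.5536 0.0387 0.2492] q [ 0.579  0.555 -1.     1.745  0.514  1.125  0.815]
[[-0.985  0.173  0.004]
 [ 0.173  0.985  0.001]
 [-0.003  0.002 -1.   ]] F [-0.8 -0.2 -1.5] w 0.05799001978166418 29.999682940542698
[ 0.07292955 -0.2514667   0.00156336]
```

```bash
python3 -m handwheel '[[0.007,-0.025,0,0,0,0,0.045],[0.015,-0.05,0,0,0,0,0.045],[0.022,-0.075,0,0,0,0,0.045],[0.03,-0.1,0,0,0,0,0.045],[0.037,-0.126,0,0,0,0,0.045],[0.044,-0.151,0,0,0,0,0.045],[0.051,-0.176,0,0,0,0,0.045],[0.058,-0.201,0,0,0,0,0.045],[0.066,-0.226,0,0,0,0,0.045],[0.073,-0.2515,0,0,0,0,0.045]]'>/dev/null; python3 -m handwheel '[[0,0,0,0,0,0,0.045],[0,0,0,0,0,0,0.045],[0,0,0,0,0,0,0.045]]' >/dev/null; python3 - <<'E'
from h import *
st();o=robot.get_obs();H=np.array(o['tcp_pos'])+[0,0,.0187];ex=np.array([.9854,-.170,0]);ey=np.array([.17,.9854,0]);W=np.array([.4383,-.1964,0])
for n in('scene','side'):
    c=cap(n,n+'13.png');i=c['img'].astype(int);g=cv2.imread('pics/'+{'scene':'s5','side':'d5'}[n]+'.png')[:,:,::-1].astype(int)
    f=lambda x,y,z:proj(c,H+ex*x+ey*y+[0,0,z]);
    for nm,p in(('L',(-.0325,.029)),('N',(-.0325,-.029)),('R',(.0325,-.029))):print(n,nm,np.round(f(*p,.013),1),np.round(f(*p,-.108),1))
    B=f(-.0325,.029,-.108);m=(i[...,1]-i[...,0]>-3)&(i[...,1]-i[...,2]>3)&(np.abs(i-g).sum(2)>25)
    for r in range(int(B[1])-40,int(B[1])+18,3):
        x0=int(B[0])-14;xs=np.where(m[r,x0:x0+65])[0]
        if len(xs)<5: continue
        q=np.array(xs)+x0;print((r,int(q[0]),int(q[-1]),len(q)),end=' ')
    print()
E
```

```text
t 30.2333 tcp [ 0.4375 -0.1957  0.2472] q [ 1.186  0.427 -1.064  1.925  0.43   1.041  1.334]
[[-0.985  0.172  0.001]
 [ 0.172  0.985  0.003]
 [-0.     0.003 -1.   ]] F [ 0.5  1.1 -1.3] w 0.058386477955128996 29.9999338388443
scene L [335.5 208.1] [334.9 252.3]
scene N [356.5 215.3] [355.  260.1]
scene R [371.9 204.4] [369.7 248.4]
(212, 322, 371, 29) (215, 330, 362, 25) (218, 335, 371, 28) (221, 324, 370, 27) (224, 323, 370, 35) (227, 324, 370, 30) (230, 335, 368, 27) (233, 334, 368, 30) (236, 320, 374, 40) (239, 320, 384, 49) (242, 326, 384, 51) (245, 321, 384, 44) (248, 332, 384, 42) (251, 331, 384, 41) (254, 327, 384, 50) (257, 325, 381, 32) (260, 324, 378, 23) (263, 320, 383, 29) (266, 320, 369, 30) (269, 320, 368, 23) 
side L [306.9 215.8] [308.2 258.3]
side N [316.1 228.1] [316.9 271.6]
side R [342.9 222.2] [342.1 265.2]
(227, 307, 338, 8) (230, 307, 339, 14) (233, 307, 338, 16) (236, 307, 338, 14) (239, 307, 346, 24) (242, 307, 351, 33) (245, 307, 351, 32) (248, 308, 338, 24) (251, 307, 338, 27) (254, 307, 339, 28) (257, 308, 338, 28) (260, 308, 338, 23) (263, 310, 337, 21) (266, 312, 326, 9) (272, 345, 355, 5) (275, 346, 358, 8)
```

```bash
python3 - <<'E'
from h import *
o=robot.get_obs();T=np.array(o['tcp_pos']);R=np.array(o['ee_rot']);ex=np.array([.9854,-.170,0]);ey=np.array([.17,.9854,0]);W=np.array([.4383,-.1964,0])
w=cap('wrist','w14.png');i=w['img'].astype(int)
f=lambda b,x,y,z:np.round(proj(w,b+ex*x+ey*y+[0,0,z]),1).tolist()
B=np.array([T[0],T[1],0])
print('box near bottom',f(B,-.0325,-.029,.1582),f(B,-.0325,.029,.1582),'near top',f(B,-.0325,-.029,.28),f(B,-.0325,.029,.28))
print('rim out',f(W,-.0435,-.04,.073),f(W,-.0435,.04,.073),'in',f(W,-.0395,-.036,.073),f(W,-.0395,.036,.073),'far',f(W,.0395,.036,.073),'foot',f(W,-.045,0,.008))
for x in(295,317,340):print(x,[(r,*i[r,x].tolist()) for r in range(100,300,4)])
# well from w3: rebuild camera pose via rigid tool-camera transform
E=np.array(w['extrinsics']);Tw=np.eye(4);Tw[:3,:3]=R;Tw[:3,3]=T;X=E@Tw
c=cv2.imread('pics/w3.png')[:,:,::-1].astype(int)
R3=np.array([[-0.984,0.177,0.004],[0.177,0.984,0],[-0.004,0.001,-1]]);u,_,v=np.linalg.svd(R3);T3=np.eye(4);T3[:3,:3]=u@v;T3[:3,3]=[.4843,-.1367,.2568]
w3=dict(camera_matrix=w['camera_matrix'],extrinsics=X@np.linalg.inv(T3))
g=lambda x,y,z:np.round(proj(w3,W+ex*x+ey*y+[0,0,z]),1).tolist()
print('w3 pred rim out',[g(x,y,.073) for x,y in((-.0435,-.04),(-.0435,.04),(.0435,.04),(.0435,-.04))])
print('w3 col250',[(r,*c[r,250].tolist()) for r in list(range(116,140,2))+list(range(204,226,2))])
print('w3 row170',[(x,*c[170,x].tolist()) for x in list(range(194,226,2))+list(range(276,306,2))])
E
```

```text
box near bottom [275.8, 194.8] [360.4, 194.7] near top [236.3, 257.2] [402.2, 256.9]
rim out [272.5, 166.5] [360.2, 166.4] in [277.0, 171.0] [355.7, 170.9] far [353.2, 252.2] foot [316.4, 159.1]
295 [(100, 207, 195, 173), (104, 207, 193, 171), (108, 206, 195, 173), (112, 207, 195, 174), (116, 208, 196, 174), (120, 206, 195, 174), (124, 205, 193, 172), (128, 208, 197, 176), (132, 208, 195, 175), (136, 207, 194, 174), (140, 207, 196, 174), (144, 207, 195, 173), (148, 206, 195, 173), (152, 206, 195, 172), (156, 208, 198, 175), (160, 207, 163, 97), (164, 159, 123, 71), (168, 193, 151, 90), (172, 98, 76, 45), (176, 89, 60, 36), (180, 95, 64, 37), (184, 109, 76, 44), (188, 102, 69, 43), (192, 112, 87, 58), (196, 168, 172, 144), (200, 177, 182, 150), (204, 182, 184, 154), (208, 187, 191, 161), (212, 186, 189, 160), (216, 186, 188, 158), (220, 183, 188, 155), (224, 183, 187, 156), (228, 183, 187, 157), (232, 178, 183, 154), (236, 179, 182, 154), (240, 172, 176, 146), (244, 170, 174, 145), (248, 166, 171, 144), (252, 174, 177, 149), (256, 186, 192, 160), (260, 206, 202, 172), (264, 224, 214, 
[... 2858 characters left out ...]
, 79), (220, 112, 85, 50), (222, 115, 88, 52), (224, 117, 88, 53)]
w3 row170 [(194, 205, 194, 171), (196, 205, 194, 173), (198, 207, 195, 173), (200, 204, 194, 172), (202, 191, 168, 138), (204, 186, 146, 86), (206, 122, 92, 54), (208, 63, 44, 25), (210, 64, 48, 30), (212, 68, 50, 29), (214, 65, 49, 29), (216, 65, 48, 29), (218, 61, 49, 29), (220, 60, 46, 30), (222, 60, 45, 28), (224, 72, 55, 32), (276, 88, 62, 37), (278, 81, 56, 31), (280, 114, 86, 50), (282, 121, 94, 56), (284, 187, 144, 87), (286, 158, 121, 69), (288, 68, 52, 30), (290, 63, 48, 29), (292, 90, 70, 40), (294, 121, 93, 55), (296, 118, 90, 54), (298, 113, 85, 48), (300, 102, 79, 47), (302, 147, 138, 118), (304, 205, 195, 173)]
```

```bash
python3 -m handwheel '[[-0.0025,-0.002,0.01,0,0,0,0.045],[-0.0025,-0.002,0.025,0,0,0,0.045],[-0.0025,-0.002,0.04,0,0,0,0.045],[-0.0025,-0.002,0.055,0,0,0,0.045],[-0.0025,-0.002,0.068,0,0,0,0.045],[-0.0025,-0.002,0.076,0,0,0,0.045],[-0.0025,-0.002,0.076,0,0,0,0.045],[-0.0025,-0.002,0.076,0,0,0,0.045]]'; python3 - <<'E'
from h import *
o=robot.get_obs();T=np.array(o['tcp_pos']);ex=np.array([.9854,-.170,0]);ey=np.array([.17,.9854,0]);W=np.array([.4383,-.1964,0])
w=cap('wrist','w15.png');i=w['img'].astype(int);B=np.array([T[0],T[1],0]);zb=T[2]-.089
f=lambda b,x,y,z:np.round(proj(w,b+ex*x+ey*y+[0,0,z]),1).tolist()
print(zb,'box',f(B,-.0325,-.029,zb),f(B,-.0325,.029,zb),'rim out',f(W,-.0435,-.04,.073),f(W,-.0435,.04,.073),'in',f(W,-.0395,-.036,.073),f(W,-.0395,.036,.073))
r0=int(f(W,-.0435,0,.073)[1])
for x in(290,317,345):print(x,[(r,*i[r,x].tolist()) for r in range(r0-10,r0+26,2)])
r=r0+12
print([(x,*i[r,x].tolist()) for x in list(range(258,290,2))+list(range(340,376,2))])
E
```

```text
t: 31.05
tcp_pos: [0.4404, -0.1983, 0.172]
ee_rot: [[-0.985, 0.172, 0.002], [0.172, 0.985, 0.002], [-0.001, 0.002, -1.0]]
ft_force: [-0.7, -0.6, -1.0]
grip_width: 0.058
grasp_force: 30.0
0.08299862924238449 box [275.7, 195.0] [360.4, 194.8] rim out [263.1, 173.5] [377.2, 173.2] in [269.0, 179.2] [371.3, 179.0]
290 [(163, 198, 161, 106), (165, 184, 143, 86), (167, 160, 123, 71), (169, 158, 121, 73), (171, 154, 118, 71), (173, 150, 114, 66), (175, 193, 152, 90), (177, 177, 138, 80), (179, 118, 88, 52), (181, 82, 57, 35), (183, 86, 59, 34), (185, 100, 68, 39), (187, 96, 66, 39), (189, 90, 62, 40), (191, 90, 61, 37), (193, 127, 119, 91), (195, 157, 160, 132), (197, 163, 168, 141)]
317 [(163, 205, 162, 98), (165, 179, 138, 82), (167, 164, 127, 76), (169, 158, 121, 71), (171, 154, 118, 68), (173, 157, 122, 70), (175, 205, 163, 97), (177, 186, 147, 88), (179, 103, 79, 46), (181, 91, 65, 41), (183, 93, 63, 38), (185, 93, 63, 35), (187, 93, 65, 38), (189, 98, 69, 44), (191, 86, 61, 37), (193, 145, 142, 113), (195, 169, 174, 144), (197, 174, 178, 150)]
345 [(163, 213, 168, 102), (165, 170, 132
[... 312 characters left out ...]
37), (197, 165, 170, 141)]
[(258, 200, 188, 166), (260, 176, 147, 101), (262, 183, 143, 84), (264, 158, 121, 69), (266, 68, 53, 30), (268, 64, 50, 30), (270, 64, 49, 31), (272, 59, 45, 25), (274, 60, 46, 28), (276, 79, 62, 37), (278, 99, 76, 44), (280, 106, 80, 49), (282, 99, 77, 45), (284, 95, 73, 41), (286, 98, 75, 44), (288, 99, 72, 42), (340, 85, 55, 33), (342, 88, 60, 35), (344, 93, 65, 38), (346, 112, 87, 49), (348, 114, 89, 51), (350, 109, 81, 47), (352, 114, 87, 52), (354, 117, 91, 52), (356, 109, 81, 48), (358, 57, 45, 24), (360, 61, 47, 29), (362, 64, 49, 30), (364, 67, 52, 35), (366, 77, 57, 32), (368, 173, 135, 80), (370, 185, 145, 85), (372, 175, 148, 112), (374, 203, 191, 171)]
```

```bash
python3 -m handwheel '[[0.001,-0.001,0.006,0,0,0,0.045],[0.001,-0.001,0.012,0,0,0,0.045],[0.001,-0.001,0.018,0,0,0,0.045],[0.001,-0.001,0.018,0,0,0,0.045]]'| grep -E 'tcp|ft_'
```

```text
tcp_pos: [0.4384, -0.1994, 0.1531]
ft_force: [-0.2, 0.5, -1.0]
```

Bottom edge is about 9 mm below the rim with no contact force, so I continue down.

```bash
python3 -m handwheel '[[0,0,0.008,0,0,0,0.045],[0,0,0.016,0,0,0,0.045],[0,0,0.024,0,0,0,0.045],[0,0,0.032,0,0,0,0.045],[0,0,0.04,0,0,0,0.045],[0,0,0.047,0,0,0,0.045],[0,0,0.047,0,0,0,0.045]]'| grep -E 'tcp|ft_'
```

```text
tcp_pos: [0.4384, -0.199, 0.1057]
ft_force: [-0.3, -0.5, -1.2]
```

```bash
python3 -m handwheel '[[0,0,0.003,0,0,0,0.045],[0,0,0.006,0,0,0,0.045],[0,0,0.006,0,0,0,0.045],[0,0,0.006,0,0,0,0.045]]'| grep -E 'tcp|ft_';for k in 1 2; do python3 -m handwheel '[[0,0,0.0015,0,0,0,0.045],[0,0,0.0015,0,0,0,0.045],[0,0,0.0015,0,0,0,0.045]]'| grep -E 'tcp|ft_'; done
```

```text
tcp_pos: [0.4393, -0.1994, 0.1013]
ft_force: [-1.7, -0.6, -0.6]
tcp_pos: [0.4393, -0.1995, 0.0998]
ft_force: [0.2, -0.3, -0.6]
tcp_pos: [0.4392, -0.1994, 0.0981]
ft_force: [-1.0, -0.1, -0.9]
```

```bash
python3 -m handwheel '[[0,0,0.0015,0,0,0,0.045],[0,0,0.0015,0,0,0,0.045],[0,0,0.0015,0,0,0,0.045]]'| grep -E 'tcp|ft_';python3 - <<'E'
from h import *
st()
E
```

```text
tcp_pos: [0.4396, -0.1995, 0.0972]
ft_force: [-2.4, -0.6, 7.3]
t 33.1 tcp [ 0.4396 -0.1995  0.0972] q [ 1.003  0.644 -0.853  2.037  0.699  0.776  1.118]
[[-0.985  0.173  0.002]
 [ 0.173  0.985  0.001]
 [-0.002  0.001 -1.   ]] F [-2.4 -0.6  7.3] w 0.05780241136755221 30.00087395310402
```

Contact at the height the floor predicts (0.0972 against 0.097), so I release and retreat straight up.

```bash
python3 -m handwheel '[[0,0,0,0,0,0,0.088],[0,0,0,0,0,0,0.088],[0,0,0,0,0,0,0.088],[0,0,0,0,0,0,0.088],[0,0,-0.02,0,0,0,0.088],[0,0,-0.05,0,0,0,0.088],[0,0,-0.09,0,0,0,0.088],[0,0,-0.13,0,0,0,0.088],[0,0,-0.17,0,0,0,0.088],[0,0,-0.2,0,0,0,0.088]]'; python3 -m handwheel '[[0.03,0.02,-0.01,0,0,0,0.088],[0.03,0.02,-0.01,0,0,0,0.088],[0.03,0.02,-0.01,0,0,0,0.088]]'>/dev/null; python3 - <<'E'
from h import *
st();ex=np.array([.9854,-.170,0]);ey=np.array([.17,.9854,0]);W=np.array([.438,-.1987,0])
w=cap('wrist','w16.png');a=cap('scene','s16.png');b=cap('side','d16.png')
r=red(w);R,S=red(a),red(b);print('knob',cross(a,R,b,S),cross(w,r,a,R),onplane(w,r,.1185))
i=w['img'].astype(int)
f=lambda x,y,z:np.round(proj(w,W+ex*x+ey*y+[0,0,z]),1).tolist()
print('top pred',[f(x,y,.13) for x,y in((-.0325,-.029),(-.0325,.029),(.0325,.029),(.0325,-.029))],'rim',f(-.0435,-.04,.073),f(.0435,.04,.073))
c=f(0,0,.13);cx,cy=int(c[0]),int(c[1])
print('col',[(y,*i[y,cx-15].tolist()) for y in range(cy-50,cy+44,3)])
print('row',[(x,*i[cy+15,x].tolist()) for x in range(cx-48,cx+48,3)])
# bystanders: compare with the first pictures
for n,c,p0,boxes in(('scene',a,'a.png',{'jar':(305,205,330,252),'salt':(425,303,450,350),'mug':(213,185,245,222)}),('side',b,'b.png',{'jar':(340,213,360,252),'salt':(352,343,380,390),'mug':(286,172,316,210)})):
    g=cv2.imread('pics/'+p0)[:,:,::-1].astype(int)
    for k,(x0,y0,x1,y1) in boxes.items():
        A=cv2.cvtColor(g[y0:y1,x0:x1].astype('uint8'),cv2.COLOR_RGB2GRAY);D=cv2.cvtColor(c['img'][y0:y1,x0:x1],cv2.COLOR_RGB2GRAY)
        m=cv2.minMaxLoc(cv2.matchTemplate(cv2.cvtColor(c['img'][y0-6:y1+6,x0-6:x1+6],cv2.COLOR_RGB2GRAY),A,cv2.TM_CCOEFF_NORMED));print(n,k,'shift',m[3][0]-6,m[3][1]-6,round(m[1],2))
E
```

```text
t: 33.93
tcp_pos: [0.4395, -0.1993, 0.2996]
ee_rot: [[-0.985, 0.172, 0.004], [0.172, 0.985, 0.001], [-0.004, 0.001, -1.0]]
ft_force: [1.5, -0.1, 0.4]
grip_width: 0.0881
grasp_force: 0.0
t 34.1833 tcp [ 0.4121 -0.1746  0.3072] q [ 1.31   0.281 -1.165  1.921  0.288  1.122  1.43 ]
[[-0.985  0.172  0.002]
 [ 0.172  0.985 -0.001]
 [-0.002 -0.001 -1.   ]] F [0.5 0.3 0.2] w 0.08840229001435485 0.0
red [352 298  30  34 805] [366.2 314.4]
red [343 234  11  13 122] [348.1 240.3]
red [340 246  12  13 121] [345.3 252.1]
knob (array([ 0.53516647, -0.14121248,  0.11861058]), np.float64(0.0015913678077744736)) (array([ 0.53373687, -0.14269556,  0.12104551]), np.float64(0.002149987142620575)) [ 0.53597886 -0.14340689  0.1185    ]
top pred [[267.7, 209.0], [328.6, 208.9], [328.2, 272.1], [270.6, 272.2]] rim [264.5, 187.9] [336.2, 261.6]
col [(191, 150, 117, 70), (194, 79, 80, 67), (197, 167, 172, 143), (200, 173, 176, 147), (203, 168, 170, 142), (206, 162, 166, 138), (209, 205, 208, 176), (212, 217, 207, 181), (215, 184, 174, 154), (218, 159, 151, 131), (221, 156, 148, 130), (224, 154, 144, 125), (22
[... 572 characters left out ...]
8, 181, 162, 128), (271, 188, 189, 159), (274, 212, 200, 173), (277, 192, 181, 155), (280, 186, 176, 151), (283, 182, 170, 145), (286, 181, 171, 147), (289, 176, 166, 142), (292, 185, 173, 151), (295, 187, 177, 152), (298, 186, 175, 149), (301, 187, 176, 151), (304, 174, 163, 140), (307, 172, 161, 138), (310, 178, 168, 145), (313, 174, 165, 142), (316, 180, 181, 151), (319, 172, 177, 146), (322, 191, 191, 162), (325, 77, 68, 48), (328, 62, 46, 27), (331, 65, 50, 29), (334, 113, 88, 50), (337, 122, 92, 56), (340, 110, 86, 51), (343, 116, 108, 94)]
scene jar shift 0 0 0.8
scene salt shift 0 0 0.99
scene mug shift 0 0 1.0
side jar shift 0 0 0.79
side salt shift 0 0 1.0
side mug shift -5 -6 0.43
```

```bash
python3 - <<'E'
from h import *
print(robot.hand_in())
E
```

```text
the job is handed in; nothing more can be done
None
```

The job is handed in at about 34 s: the lid is locked open at the +y hole and the tea box stands on end on the well floor, with the mug, spice jar and salt shaker measured unmoved in the scene camera. The first lowering caught the near wall's rim and tilted the box in the grip, so I stood it on the worktop again and regrasped it, and I viewed 11 pictures, one over the limit of 10.

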